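Set up the hand rest and colour jars to decorate a pot

TASK

Get the bench ready for decorating the big round pot with the help of the hand rest in front of it: take the two tube posts from their drilled block and slide each down into one of the hand rest's sockets just to the ring scribed round it, no deeper, both turned so that the bar can lie across their clips. Then press the rest bar down into the two clips until it snaps home in both, leaving the posts at their rings. Stand every jar of colour upright in the middle of a ring on the colour mat, one jar to a ring, and leave the round white vase and the roll of tape where they are.

Things in the scene. Friction and masses are not known exactly. Their poses are not given: they have to be found in the camera images.
- rest_base: The hand rest's base, in front of the big round pot, screwed down: a dark wooden plank 220 x 118 x 18 mm with two aluminium sockets. Origin: centre of the plank's underside, on the table; x along the plank (and along the rest bar when it is fitted), y across it, z up. The rest bar is stored lying on the plank along x at about y = +41 mm.
- socket_1 (a point): Centre of the mouth of the socket at x = -75, y = -20 mm of the base, 80 mm above the table; axes as the base. Socket: 42 mm outside, blind round bore 23.4 mm, 62 mm deep. Sprung rubber shoes in it grip the tube: pushing it in takes up to about 22 N as the domed end spreads the shoes (20 to 28 mm deep), then about 12 N, and it stays at whatever depth it is left, under loads up to about 9 N.
- socket_2 (a point): The same for the other socket, at x = +75, y = -20 mm of the base.
- post_1: A tube post, 0.12 kg, upright in the drilled block. Origin: centre of its lower end; z up. Tube 22 mm in diameter, its lower end domed; black head 24 x 24 mm from 90 to 112 mm up, to be gripped across its x faces; above it a spring clip of two steel leaves, at +y and -y, 14 mm wide in x, up to 142 mm, open at the top: a bar along the post's x snaps in. Either way round is the same.
- post_1_ring (a point): Middle of the dark ring scribed round post 1, 40 mm above its lower end. It must come level with the mouth of the socket.
- post_1_seat (a point): Where the bar's axis lies when snapped into the clip of post 1: on the post's axis, 126 mm above its lower end. The leaves close to 11.6 mm about 6 mm above this point and flare out above that; snapping the bar in takes about 5 N on each clip.
- post_2: The other tube post, the same as post_1. Either post may go in either socket.
- post_2_ring (a point): The same ring on post 2.
- post_2_seat (a point): The same clip seat on post 2.
- rest_bar: Rest bar, 0.11 kg: a wooden dowel 16 mm in diameter, a cork grip 18 mm in diameter on its middle 70 mm, square dark ends 28 x 28 mm, 16 mm long; 224 mm over all. Origin: its centre; x along it. At the start it lies on the plank, its axis 32 mm above the table. The clips take the bare dowel between cork and square ends.
- post_block: Drilled block in which the posts stand, fixed: wood, 50 x 126 x 42 mm. Origin: centre of its underside; two holes of 23.5 mm at y = -35 and +35 mm, their floors 10 mm above the table.
- colour_mat: Thin cork colour mat, fixed: 256 x 116 x 2 mm. Origin: centre of its underside; x along it, z up.
- mark_1 (a point): Centre of ring 1 of 3 on the mat's top, 2 mm above the table; the burnt-in rings are 66 mm in diameter and stand 80 mm apart in a row along the mat.
- mark_2 (a point): Centre of ring 2 of 3 on the mat's top, 2 mm above the table; the burnt-in rings are 66 mm in diameter and stand 80 mm apart in a row along the mat.
- mark_3 (a point): Centre of ring 3 of 3 on the mat's top, 2 mm above the table; the burnt-in rings are 66 mm in diameter and stand 80 mm apart in a row along the mat.
- jar_1: Jar of colour, grey with a white screw cap, 57 mm in diameter, 77 mm high, 0.16 kg. Origin: centre of its underside; z up. Two or three of the three jars are there; the state gives None for a missing one.
- jar_2: The same jar in teal.
- jar_3: Another grey jar, the same as jar_1.
- wheel_top (a point): Centre of the top of the grey banding wheel's disc, fixed: 210 mm in diameter, its top 61 mm above the table, 15 mm thick and free underneath. A small vase stands on it.
- round_vase: Round white vase, 80 mm across and 61 mm high, behind the colour mat. Leave it alone.
- tape_roll: Roll of masking tape lying flat, 100 mm across and 25 mm high, behind the grey banding wheel. Leave it alone.

How it is judged (in metres and radians):
On the way, in this order (a step that is already met when the one before it is completed fails the run):
1. both posts stand in the sockets, each with its ring at the mouth (((horizontal distance between post_1_ring and socket_1 below 0.004 m and z of post_1_ring in the frame of socket_1 between -0.005 and 0.005 m and angle between post_1's own z axis and vertical below 0.07 rad) or (horizontal distance between post_1_ring and socket_2 below 0.004 m and z of post_1_ring in the frame of socket_2 between -0.005 and 0.005 m and angle between post_1's own z axis and vertical below 0.07 rad)) and ((horizontal distance between post_2_ring and socket_1 below 0.004 m and z of post_2_ring in the frame of socket_1 between -0.005 and 0.005 m and angle between post_2's own z axis and vertical below 0.07 rad) or (horizontal distance between post_2_ring and socket_2 below 0.004 m and z of post_2_ring in the frame of socket_2 between -0.005 and 0.005 m and angle between post_2's own z axis and vertical below 0.07 rad))), for 0.2 s.
2. the rest bar is snapped into both clips (y of post_1_seat in the frame of rest_bar between -0.004 and 0.004 m and z of post_1_seat in the frame of rest_bar between -0.004 and 0.004 m and y of post_2_seat in the frame of rest_bar between -0.004 and 0.004 m and z of post_2_seat in the frame of rest_bar between -0.004 and 0.004 m), for 0.2 s.
At the end, for the whole second after the job is handed in: Each post is upright in a socket, its ring within 5 mm of the mouth's height and 4 mm of its centre; the bar's axis is within 4 mm of both clip seats; every jar that is there stands upright (0.1 rad) on the mat, its centre within 15 mm of a ring's centre; all at rest (all of step 1 and all of step 2 and (horizontal distance between jar_1 and mark_1 below 0.015 m or horizontal distance between jar_1 and mark_2 below 0.015 m or horizontal distance between jar_1 and mark_3 below 0.015 m) and angle between each of jar_1, jar_2, jar_3's own z axis and vertical below 0.1 rad and z of each of jar_1, jar_2, jar_3 in the frame of colour_mat below 0.008 m and linear speed of each of jar_1, jar_2, jar_3, rest_bar below 0.02 m/s and (horizontal distance between jar_2 and mark_1 below 0.015 m or horizontal distance between jar_2 and mark_2 below 0.015 m or horizontal distance between jar_2 and mark_3 below 0.015 m) and (horizontal distance between jar_3 and mark_1 below 0.015 m or horizontal distance between jar_3 and mark_2 below 0.015 m or horizontal distance between jar_3 and mark_3 below 0.015 m)); the robot touches nothing.
It fails at once if the round white vase is disturbed (distance of round_vase from where it was at the start of the episode above 0.03 m).
It fails at once if the tape is disturbed (distance of tape_roll from where it was at the start of the episode above 0.03 m).
Of jar_1, jar_2, jar_3 only 2 to 3 are there at a start; the rules pass over those that are not, and their reading is None.
At some moment in a run one of jar_1, jar_2, jar_3 may be knocked a few centimetres aside while the robot is not near it.
It also fails if it takes over 210 s, if anything falls off the work surface, if the arm or the gripper's body presses on something with over 40 N, if the wrist force passes 120 N, or if a joint passes its speed limit or range.

ROBOT

A 6-joint arm with a two-finger parallel gripper is mounted at the origin on a cart in front of the work surface, level with it; the furniture and walls round the work are solid. World frame = base frame: x ahead of the robot, y to its left, z up, the work surface at z = 0. Lengths are in mm, angles in rad, forces in N, time in s.
With the tool pointing down it reaches from about 300 to 775 mm from the base axis. Payload 14.6 kg.
Tool frame: the origin (TCP) lies at the very end of the fingers, on their centre line; the grasp point (between the pads) lies 19 mm behind it (arm.pinch_z is the distance from the TCP to the grasp point, in mm); z points along the fingers, y is the line along which they close (so a half turn about z gives the same grasp; the last joint's range is limited). The gripper opens to 85 mm and grips with 20 to 120 N. Pads are 22 mm wide; open, the fingers measure 114 mm over their backs; the gripper's body (76 mm by 85 mm) begins 54 mm behind the grasp point. The pads swing forward as they close: fully open they stand 13 mm farther back than shut.
Start: joints at [-0.067, 0.3, 1.521, -0, 1.321, -0.067], TCP at [549.99, -0.002, 231.281] pointing down, gripper open.
Joint ranges: [-3.03, 3.03], [-0.79, 2.21], [0.23, 2.52], [-1.04, 4.18], [0, 3.07], [-2.55, 2.55]. Speed limits (rad/s): [2.22, 2.22, 2.57, 3.14, 3.14, 3.14].

INTERFACE

Orientations are given as a unit quaternion [x, y, z, w].
In Python, from station import arm gives the robot as it stands.
- The arm moves only by the tool shift_gripper, called after "Call:" as a command line: name --pt "numbers of a row" for each row, then --argument value for the rest. Schema: {"type":"object","properties":{"motion":{"type":"array","items":{"type":"array","items":{"type":"number"},"minItems":7,"maxItems":7},"minItems":1,"maxItems":12},"grip_n":{"type":"number"},"only":{"type":"string"},"quiet":{"type":"boolean"},"lines":{"type":"string"}},"required":["motion"],"additionalProperties":false}. motion is a list of rows, 1 to 12 of them, each of 7 numbers: a rotation vector rx, ry, rz in parts of the range, where 1.0 means 2 rad, then dx, dy, dz in shares of the most that a row can go, 1 being 62.5 mm, then the finger opening in mm; each row shifts and turns the commanded pose from where the row before left it, along the tool's axes as they then stand; what a row does not reach is not made up. A row lasts 1/8 s, in which the tool goes at most 62.5 mm and 0.188 rad, less where a joint would pass 70% of its speed; a pose out of reach is approached as far as the arm can. The fingers move at their own pace and stop on an object; grip_n is the grip in N (left out, the last holds). Time passes only in rows, so rows that do not move let the fingers close. The tool returns the time, the measured TCP pose, the force, the opening and the grip force at its end. only (a regular expression) keeps the lines of the reply that match it, lines (a string "A,B") keeps lines A to B, and quiet returns only ok. Shift and turn numbers lie between -1 and 1, and a call with a number outside is refused. Input that does not fit is refused with a message, and nothing moves.
- arm.sense(): the state, without advancing time (a new reading comes with each control period).
- arm.capture(name): name is "scene" or "side" or "wrist"; returns a dict with "color" (480x640x3 uint8, blue, green, red), "fov_y" (degrees; the focal length in pixels is half the picture's height over the tangent of half this angle, whatever the lens; pixels are square), "cx", "cy" (the principal point, pixels), "extrinsics" (4x4, takes a point from camera to world coordinates). Camera axes: x right, y up, looking along -z (the intrinsics and any distortion apply to the point x, -y, -z); pixel columns grow to the right and rows downward; lengths in mm; the calibration is good to about 2 mm. A picture is of the moment at which its call begins. There is no depth.
- arm.job_done(): hands the job in; it is judged then, once.
The state is a dict: "time": time; "joint_positions": joint angles; "joint_velocities": joint speeds; "effort": joint torques, N m; "tcp_pos": TCP position; "orientation": TCP orientation; "ft_force": force on the tool from outside, world axes, zero at the start; "moment": the same for the moment, N m; "finger_gap": finger opening in mm; "gripper_force": force on a finger pad.
Only numpy, scipy, OpenCV 4.12 (cv2) and the standard library are available. Lean on these libraries where they do the work, as an engineer would, in place of code of your own. Each camera call takes 0.05 s, during which the arm holds its last target. There are 200 camera calls.

## Working session

There is one attempt and no reset: what is moved stays moved. The work goes in short steps, Python scripts to look and compute and a tool call to move; the robot and the scene stay as the last step left them, time stands still between calls to the robot, and variables do not carry over. Pictures are saved under pics/ and viewed, at most 14 in all, crops included, and the job is handed in when it is done.

```bash
ls; mkdir -p pics; python3 - <<'E'
from station import arm
import cv2,numpy as np
s=arm.sense(); print(s['tcp_pos'],s['orientation'],s['finger_gap'],s['time'],arm.pinch_z)
import pickle
for n in ("scene","side","wrist"):
    c=arm.capture(n); cv2.imwrite(f"pics/{n}0.png",c["color"]); pickle.dump(c,open(f"pics/{n}0.pkl","wb"))
    print(n,c["fov_y"],c["cx"],c["cy"],[k for k in c],np.round(c["extrinsics"],3).tolist())
E
```

```text
pics
station.py
[5.49761510e+02 1.81828685e-02 2.30694255e+02] [ 7.07098133e-01  7.07115172e-01 -3.93272419e-04 -4.56641563e-04] 85.18733368752426 0.0 18.700000000000003
scene 47.666862131248855 320.6529723569977 242.02073979617361 ['color', 'fov_y', 'cx', 'cy', 'extrinsics'] [[0.839, 0.332, -0.43, 79.937], [-0.543, 0.489, -0.682, -809.278], [-0.016, 0.807, 0.591, 766.896], [0.0, 0.0, 0.0, 1.0]]
side 47.2230547974511 316.6446649084963 238.7056682012417 ['color', 'fov_y', 'cx', 'cy', 'extrinsics'] [[0.869, 0.215, -0.445, -83.739], [-0.494, 0.42, -0.761, -1144.554], [0.024, 0.882, 0.471, 796.279], [0.0, 0.0, 0.0, 1.0]]
wrist 60.58776129598084 320.44234737064374 243.7588239521886 ['color', 'fov_y', 'cx', 'cy', 'extrinsics'] [[1.0, 0.001, 0.002, 550.705], [-0.001, 0.949, 0.314, 82.317], [-0.001, -0.314, 0.949, 372.094], [0.0, 0.0, 0.0, 1.0]]
```

View pics/scene0.png

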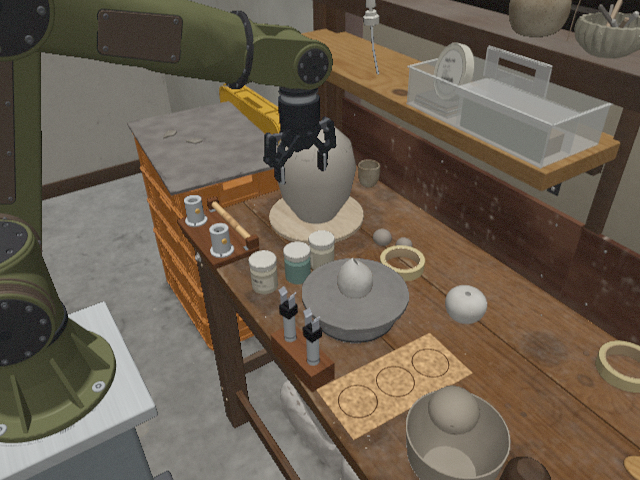

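View pics/wrist0.png

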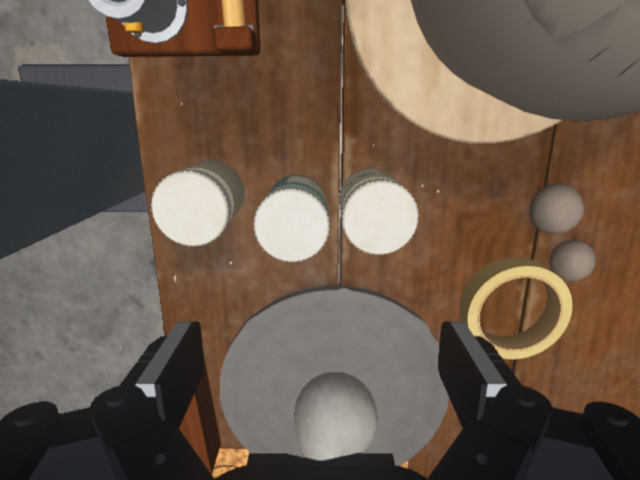

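Scene: the sockets are at about (194,200) and (220,230) px, with the bar behind them. The three jars are at (263,258), (297,250) and (321,238). The posts are at (289,295) and (313,318), and the mat rings at (358,401), (395,381) and (430,362). The wrist view shows the caps at (192,208), (292,225) and (380,216).

```bash
cat > h.py <<'E'
import numpy as np,cv2,pickle
from station import arm
def snap(n,name):
    c=arm.capture(n); cv2.imwrite(f"pics/{name}.png",c["color"]); pickle.dump(c,open(f"pics/{name}.pkl","wb")); return c
def load(name): return pickle.load(open(f"pics/{name}.pkl","rb"))
def ray(c,u,v):
    f=c["color"].shape[0]/2/np.tan(np.radians(c["fov_y"]/2)); E=np.array(c["extrinsics"])
    return E[:3,3],E[:3,:3]@np.array([(u-c["cx"])/f,-(v-c["cy"])/f,-1])
def onz(c,u,v,z):
    o,d=ray(c,u,v); return o+d*(z-o[2])/d[2]
def proj(c,p):
    f=c["color"].shape[0]/2/np.tan(np.radians(c["fov_y"]/2)); E=np.array(c["extrinsics"])
    q=E[:3,:3].T@(np.asarray(p,float)-E[:3,3]); return np.array([c["cx"]+f*q[0]/-q[2],c["cy"]-f*q[1]/-q[2]])
def crop(name,out,x0,y0,w,h,k):
    i=load(name)["color"][y0:y0+h,x0:x0+w]; cv2.imwrite(f"pics/{out}.png",cv2.resize(i,None,fx=k,fy=k,interpolation=cv2.INTER_CUBIC))
def pose():
    s=arm.sense(); from scipy.spatial.transform import Rotation as R
    return np.array(s["tcp_pos"]),R.from_quat(s["orientation"]).as_matrix()
def go(p):  # world offset to target, in tool axes
    t,r=pose(); return np.round(r.T@(np.asarray(p,float)-t),2)
E
python3 - <<'E'
from h import *
c=load("scene0");w=load("wrist0")
for n,u,v,z in [("s1",194,200,80),("s2",220,230,80),("j",263,258,77),("j",297,250,77),("j",321,238,77),("p1",289,295,152),("p2",313,318,152),("m",358,401,2),("m",395,381,2),("m",430,362,2),("wheel",355,290,61),("vase",466,300,30),("tape",402,262,12)]: print(n,onz(c,u,v,z).round(0))
for u,v in [(190,208),(292,225),(380,216)]: print(onz(w,u,v,77).round(1))
crop("scene0","c1",240,260,240,170,3.3)
E
```

```text
s1 [421. 300.  80.]
s2 [420. 148.  80.]
j [453.   8.  77.]
j [526.  -8.  77.]
j [591.  -0.  77.]
p1 [ 401. -196.  152.]
p2 [ 405. -266.  152.]
m [ 441. -345.    2.]
m [ 520. -347.    2.]
m [ 601. -349.    2.]
wheel [ 563. -165.   61.]
vase [ 750. -285.   30.]
tape [ 739. -103.   12.]
[454.2  12.4  77. ]
[529.   -0.7  77. ]
[594.3   6.2  77. ]
```

View pics/c1.png

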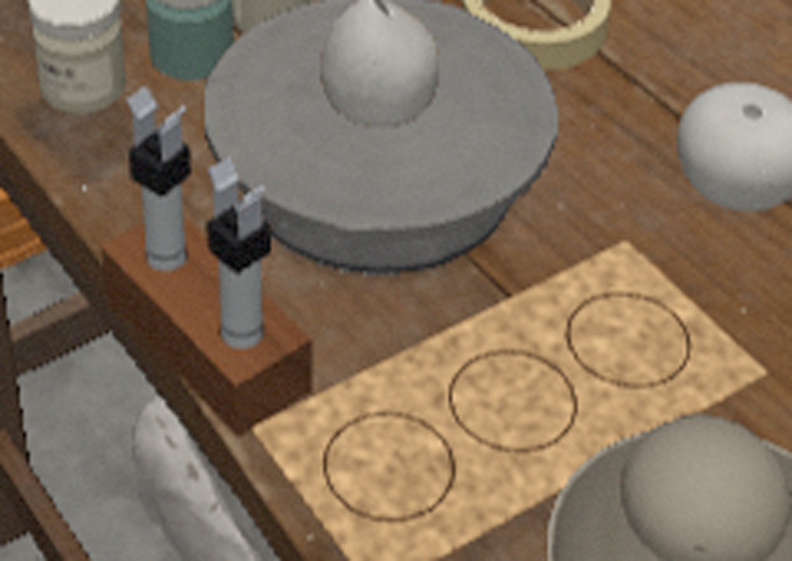

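The crop shows both posts' clip leaves split along the block's length (world y), so the posts' x axis is close to world x. The rings are clear at (389,466), (513,400) and (628,340). I'll take wrist views from above next.

Units first: shifts go in shares of 62.5 mm and turns go in shares of 2 rad. So -40 mm is -0.64, -24 mm is -0.384.

Call:
shift_gripper --pt "0 0 0 -0.64 -0.384 -0.288 85" --pt "0 0 0 -0.64 -0.384 -0.288 85" --pt "0 0 0 -0.64 -0.384 -0.288 85" --pt "0 0 0 -0.64 -0.384 -0.288 85" --pt "0 0 0 -0.64 -0.384 -0.288 85" --pt "0 0 0 0 0 0 85" --pt "0 0 0 0 0 0 85" --pt "0 0 0 0 0 0 85" --grip_n 40

```text
time: 1.15
tcp_pos: [430.3, -199.2, 320.7]
orientation: [0.707, 0.708, -0.0, -0.001]
ft_force: [-0.2, 0.2, -0.5]
finger_gap: 84.8
gripper_force: 0.0
```

```bash
python3 -c "
from h import *
snap('wrist','wA')"
```

Call:
shift_gripper --pt "0 0 0 0.92 -0.016 0.08 85" --pt "0 0 0 0.92 -0.016 0.08 85" --pt "0 0 0 0.92 -0.016 0.08 85" --pt "0 0 0 0.92 -0.016 0.08 85" --pt "0 0 0 0.92 -0.016 0.08 85" --pt "0 0 0 0.92 -0.016 0.08 85" --pt "0 0 0 0.92 -0.016 0.08 85" --pt "0 0 0 0.92 -0.016 0.08 85" --pt "0 0 0 0 0 0 85" --pt "0 0 0 0 0 0 85" --pt "0 0 0 0 0 0 85"

```text
time: 2.58
tcp_pos: [422.2, 259.2, 281.5]
orientation: [0.707, 0.707, 0.0, 0.0]
ft_force: [0.2, -0.4, 0.2]
finger_gap: 84.9
gripper_force: 0.0
```

```bash
python3 -c "
from h import *
snap('wrist','wB')"
```

```text
(no output)
```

View pics/wA.png

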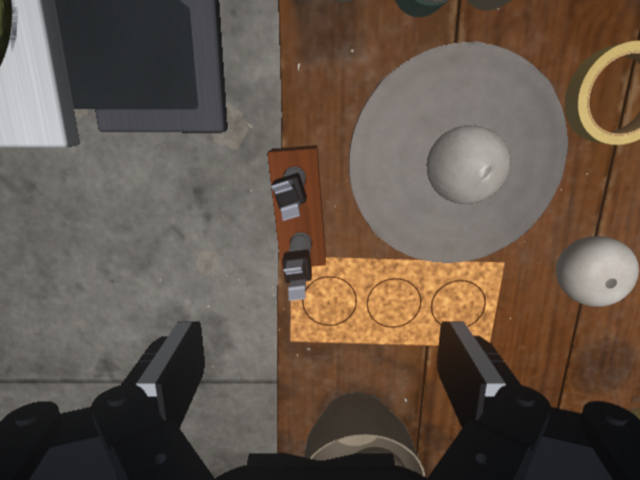

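View pics/wB.png

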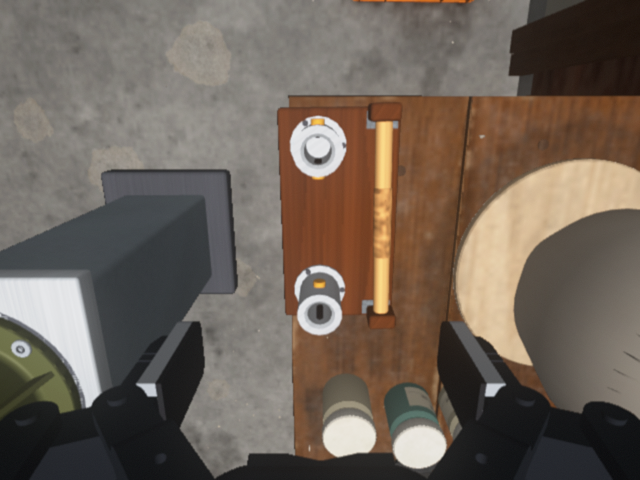

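wA shows the posts at about (290,200) and (297,275), with the mat rings at (329,301), (394,303) and (458,305). wB shows the socket mouths at (319,147) and (319,313), with the bar from (385,112) to (381,317). I'll enlarge both.

```bash
python3 - <<'E'
from h import *
a=cv2.resize(load("wB")["color"][90:340,270:410],None,fx=2.4,fy=2.4,interpolation=cv2.INTER_CUBIC)
b=cv2.resize(load("wA")["color"][140:310,255:345],None,fx=3.5,fy=3.5,interpolation=cv2.INTER_CUBIC)
b=cv2.copyMakeBorder(b,0,600-b.shape[0],0,0,0)
cv2.imwrite("pics/c2.png",np.hstack([a,b]))
E
```

```text
(no output)
```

View pics/c2.png

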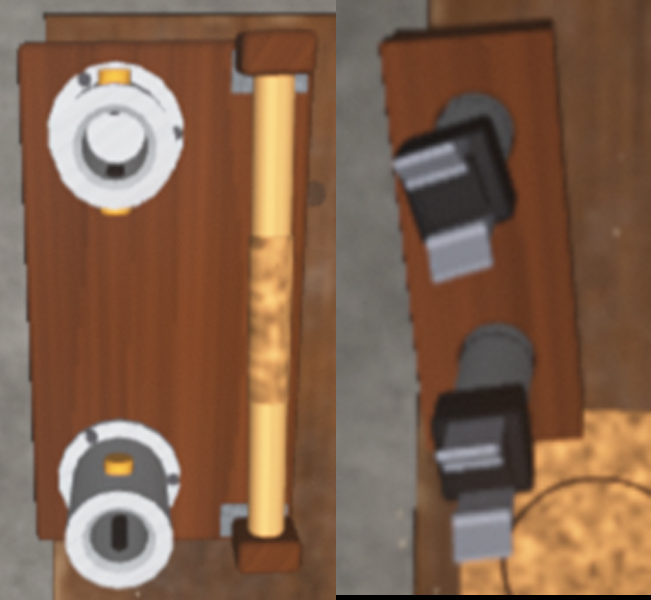

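The mouth centres are near (318,150) and (319.6,314) in wB. The two posts are turned slightly differently. I'll take closer views straight down at both for precision.

To row units: 33 mm is 0.528, -17 mm is -0.272.

Call:
shift_gripper --pt "0 0 0 -0.272 0 0.528 85" --pt "0 0 0 -0.272 0 0.528 85" --pt "0 0 0 0 0 0 85" --pt "0 0 0 0 0 0 85" --pt "0 0 0 0 0 0 85" --lines "1,2"

```text
time: 3.25
tcp_pos: [422.5, 226.5, 216.6]
```

```bash
python3 -c "
from h import *
snap('wrist','wC')"
```

Call:
shift_gripper --pt "0 0 0 -0.912 -0.0384 -0.0704 85" --pt "0 0 0 -0.912 -0.0384 -0.0704 85" --pt "0 0 0 -0.912 -0.0384 -0.0704 85" --pt "0 0 0 -0.912 -0.0384 -0.0704 85" --pt "0 0 0 -0.912 -0.0384 -0.0704 85" --pt "0 0 0 -0.912 -0.0384 -0.0704 85" --pt "0 0 0 -0.912 -0.0384 -0.0704 85" --pt "0 0 0 -0.912 -0.0384 -0.0704 85" --pt "0 0 0 0 0 0 85" --pt "0 0 0 0 0 0 85" --pt "0 0 0 0 0 0 85" --lines "1,2"

```text
time: 4.68
tcp_pos: [403.1, -228.9, 250.7]
```

```bash
python3 - <<'E'
from h import *
snap('wrist','wD')
a=cv2.resize(load("wC")["color"][90:390,250:440],None,fx=2,fy=2,interpolation=cv2.INTER_CUBIC)
b=cv2.resize(load("wD")["color"][130:380,250:410],None,fx=2.4,fy=2.4,interpolation=cv2.INTER_CUBIC)
cv2.imwrite("pics/c3.png",np.hstack([a,b]))
print(a.shape,b.shape)
E
```

```text
(600, 380, 3) (600, 384, 3)
```

View pics/c3.png

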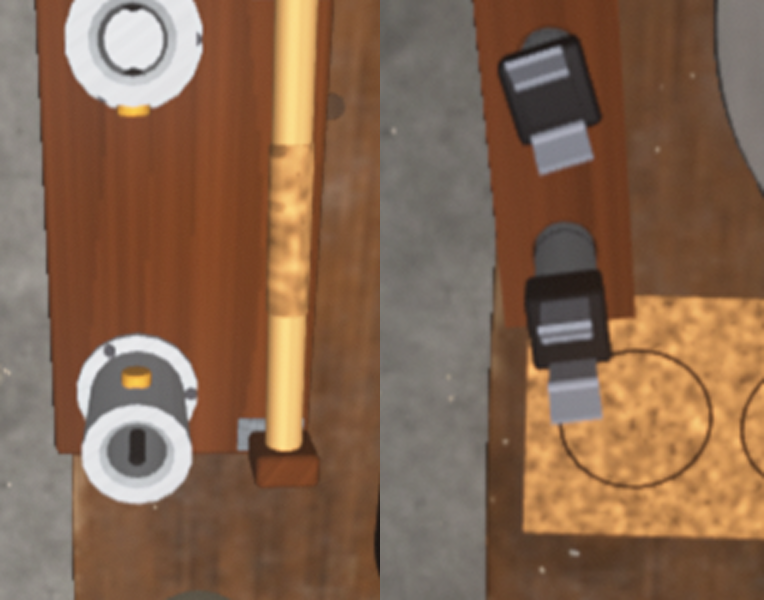

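wC shows the mouths at (316.8,110.3) and (318.4,316.5) px. wD shows post 1's near leaf tip from (541,173) to (593,158) in the crop, about 16° of yaw, and post 2's from (552,423) to (602,417), about 7°. Next I'll convert these to world coordinates and check them.

```bash
python3 - <<'E'
from h import *
B=load("wB");C=load("wC");D=load("wD");A=load("wA")
def pr(n,*p):
    p=[q[:2] for q in p]; d=p[1]-p[0]; print(n,p[0].round(1),p[1].round(1),"len",np.linalg.norm(d).round(1),"ang",np.degrees(np.arctan2(d[1],d[0])).round(2),"mid",((p[0]+p[1])/2).round(1))
pr("sockB",onz(B,317.9,150.4,80),onz(B,319.6,314.4,80))
pr("sockC",onz(C,316.8,110.3,80),onz(C,318.4,316.5,80))
pr("barB",onz(B,384.2,121.3,32),onz(B,381,310.8,32))
pr("barC",onz(C,250+294/2,90,32),onz(C,250+285/2,90+445/2,32))
d=lambda x,y,z:onz(D,250+(x-380)/2.4,130+y/2.4,z)
pr("p1leaf",d(541,173,152),d(593,158,152)); pr("p2leaf",d(552,423,152),d(602,417,152))
pr("p1head",d(525,143,122),d(598,112,122)); pr("p2head",d(535,366,122),d(608,358,122))
pr("blk right edge",d(614,0,42),d(634,318,42)); pr("blk front",d(504,327,42),d(634,318,42))
a=lambda x,y,z:onz(A,255+(x-336)/3.5,140+y/3.5,z)
pr("blkA r",a(553,22,42),a(583,437,42)); pr("blkA back",a(383,42,42),a(553,22,42))
pr("rings",onz(A,329,301,2),onz(A,458,305,2)); print(onz(A,394,303,2).round(1))
E
```

```text
sockB [420.7 308.4] [421.7 158.6] len 149.8 ang -89.63 mid [421.2 233.5]
sockC [421.  307.3] [421.7 158.9] len 148.4 ang -89.74 mid [421.4 233.1]
barB [481.  329.6] [486.6 137.1] len 192.6 ang -88.33 mid [483.8 233.4]
barC [480.4 321.4] [487.1 136.9] len 184.7 ang -87.94 mid [483.7 229.1]
p1leaf [ 401.7 -200. ] [ 414.5 -196.2] len 13.4 ang 16.4 mid [ 408.1 -198.1]
p2leaf [ 404.5 -268.8] [ 418. -267.] len 13.6 ang 7.62 mid [ 411.2 -267.9]
p1head [ 397.  -198.2] [ 417.1 -189.7] len 21.8 ang 23.17 mid [ 407.  -193.9]
p2head [ 399.5 -265.3] [ 421.2 -262.7] len 21.8 ang 6.83 mid [ 410.4 -264. ]
blk right edge [ 425.9 -164.1] [ 436.  -280.6] len 116.9 ang -85.06 mid [ 430.9 -222.3]
blk front [ 386.6 -284.3] [ 436.  -280.6] len 49.6 ang 4.28 mid [ 411.3 -282.4]
blkA r [ 427.1 -153.3] [ 436.2 -280.1] len 127.2 ang -85.9 mid [ 431.7 -216.7]
blkA back [ 378.4 -158.9] [ 427.1 -153.3] len 49.1 ang 6.57 mid [ 402.8 -156.1]
rings [ 441.1 -343.5] [ 601.1 -348.9] len 160.1 ang -1.91 mid [ 521.1 -346.2]
[ 521.6 -346.2    2. ]
```

All measurements agree: the sockets are 150 mm apart, the rings 160 mm apart, and the block measures about 126 x 50. Estimates are post 1 at (403.6,-183) yaw 17°, post 2 at (409,-253) yaw 7°, and the sockets at (420.8,308) and (421.7,158.8). I'll grip post 1 now.

To row units: 46 mm is 0.736, 40 mm is 0.64, -0.149 rad / 2 = -0.0745.

Call:
shift_gripper --pt "0 0 0 0.736 0.008 0 60" --pt "0 0 -0.074 0 0 0.64 60" --pt "0 0 -0.0745 0 0 0.64 60" --pt "0 0 0 0 0 0.64 60" --pt "0 0 0 0 0 0.608 60" --pt "0 0 0 0 0 0 60" --pt "0 0 0 0 0 0 60"

```text
time: 5.6
tcp_pos: [404.1, -184.0, 94.0]
orientation: [0.594, 0.804, 0.0, 0.001]
ft_force: [0.2, -0.9, 0.3]
finger_gap: 60.0
gripper_force: 0.0
```

```bash
python3 -c "
from h import *
print(go((403.6,-183,92)),pose()[1].round(3).tolist(),arm.sense()['joint_positions'])"
```

```text
[ 1.08 -0.14  1.97] [[-0.293, 0.956, 0.001], [0.956, 0.293, -0.001], [-0.001, 0.001, -1.0]] [-5.09837148e-01  2.43531678e-01  1.94963534e+00 -4.08447786e-06
  9.46708115e-01 -8.07544429e-01]
```

To row units: 2 mm is 0.032, 1 mm is 0.016.

Call:
shift_gripper --pt "0 0 0 0.016 0 0.032 60" --pt "0 0 0 0 0 0 20" --pt "0 0 0 0 0 0 20" --pt "0 0 0 0 0 0 20" --pt "0 0 0 0 0 0 20" --grip_n 90

```text
time: 6.22
tcp_pos: [403.2, -183.2, 91.0]
orientation: [0.595, 0.804, 0.0, 0.0]
ft_force: [-0.9, 0.4, 5.5]
finger_gap: 22.7
gripper_force: 87.8
```

```bash
python3 - <<'E'
from h import *
print(pose()[0].round(2))
E
```

```text
[ 403.21 -183.22   90.98]
```

To row units: -44 mm is -0.704, -24 mm is -0.384.

Call:
shift_gripper --pt "0 0 0 0 0 -0.32 20" --pt "0 0 0 0 0 -0.704 20" --pt "0 0 0 0 0 -0.704 20" --pt "0 0 0 0 0 -0.384 20" --pt "0 0 0 0 0 0 20" --lines "1,6"

```text
time: 6.85
tcp_pos: [403.4, -183.3, 223.7]
orientation: [0.595, 0.804, 0.0, 0.001]
ft_force: [-0.2, 0.6, -1.7]
finger_gap: 22.2
gripper_force: 88.5
```

Call:
shift_gripper --pt "0 0 0 0.7424 0.2576 0 20" --pt "0 0 0 0.7424 0.2576 0 20" --pt "0 0 0 0.7424 0.2576 0 20" --pt "0 0 0 0.7424 0.2576 0 20" --pt "0 0 0 0.7424 0.2576 0 20" --pt "0 0 0 0.7424 0.2576 0 20" --pt "0 0 0 0.7424 0.2576 0 20" --pt "0 0 0 0.7424 0.2576 0 20" --pt "0 0 0 0.7424 0.2576 0 20" --pt "0 0 0 0.7424 0.2576 0 20" --pt "0 0 0 0 0 0 20" --lines "1,4"

```text
time: 8.22
tcp_pos: [420.3, 309.8, 220.2]
orientation: [0.593, 0.805, -0.001, -0.001]
ft_force: [-1.2, -0.5, -2.5]
```

Call:
shift_gripper --pt "0 0 -0.09 0 0 0 20" --pt "0 0 -0.09 0 0 0 20" --pt "0 0 -0.09 0 0 0 20" --pt "0 0 -0.09 0 0 0 20" --pt "0 0 -0.09 0 0 0 20" --pt "0 0 -0.09 0 0 0 20" --pt "0 0 -0.0995 0 0 0 20" --pt "0 0 0 0 0 0 20" --pt "0 0 0 0 0 0 20"

```text
time: 9.35
tcp_pos: [421.1, 307.3, 221.9]
orientation: [0.006, 1.0, -0.0, -0.0]
ft_force: [0.8, -0.8, -1.1]
finger_gap: 22.6
gripper_force: 88.6
```

```bash
python3 - <<'E'
from h import *
t,r=pose(); print(t.round(2),np.degrees(np.arctan2(r[1,1],r[0,1])),go((420.8,308,185)))
E
```

```text
[421.07 307.3  221.88] 89.36823874914253 [ 0.25  0.72 36.88]
```

To row units: 16 mm is 0.256, 15 mm is 0.24, -0.016 rad / 2 = -0.008.

Call:
shift_gripper --pt "0 0 -0.008 0.0032 0.0112 0.256 20" --pt "0 0 0 0 0 0.24 20" --pt "0 0 0 0 0 0 20" --pt "0 0 0 0 0 0 20" --pt "0 0 0 0 0 0 20" --lines "1,3"

```text
time: 9.98
tcp_pos: [421.1, 308.6, 191.9]
orientation: [-0.005, 1.0, 0.0, 0.0]
```

```bash
python3 - <<'E'
from h import *
snap("wrist","wE"); snap("scene","sE")
t,r=pose(); print(t.round(2),np.degrees(np.arctan2(r[1,1],r[0,1])))
w=load("wE")
print(proj(w,(420.8,308,80)),proj(w,(t[0],t[1],t[2]-81)),proj(load("sE"),(420.8,308,80)))
a=cv2.resize(w["color"][90:390,170:470],None,fx=2,fy=2,interpolation=cv2.INTER_CUBIC)
cv2.imwrite("pics/c4.png",a)
E
```

```text
[421.07 308.52 191.83] 90.54986781413427
[317.24212266 237.65804803] [317.69617735 254.16273463] [192.66740228 198.50018236]
```

View pics/c4.png

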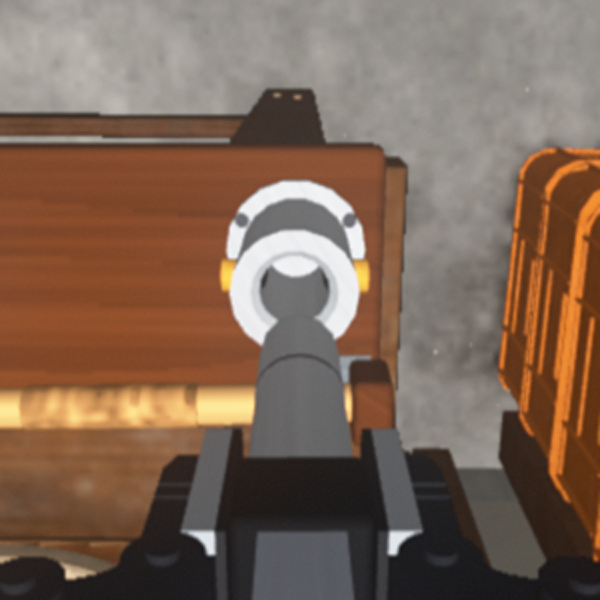

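The crop shows the mouth centre at (295,292), and the tube axis and fingers at x≈300.5 with the ring's front arc at (300,355). So the camera is biased sideways by about 2.5 px. I'll check the other axis before lowering.

```bash
python3 - <<'E'
from h import *
w=load("wE"); t,r=pose(); b=t[2]-81
cr=lambda p:((proj(w,p)-[170,90])*2).round(1)
print("ring front",cr((t[0]-11,t[1],b+40)),"head low edge",cr((t[0]-12,t[1],b+90)),"dome",cr((t[0]-11,t[1],b+10)),cr((t[0]-8,t[1],b+3)))
for x,y in [(419.3,306.9),(420.8,308)]:
  for rr in (11.7,21): 
    print(x,y,rr,"L/R/near/far",cr((x,y-rr,80)),cr((x,y+rr,80)),cr((x-rr,y,80)),cr((x+rr,y,80)))
E
```

```text
ring front [294.4 341.6] head low edge [292.1 435. ] dome [295.4 302.6] [295.5 305.1]
419.3 306.9 11.7 L/R/near/far [254.8 290.5] [327.4 291.2] [291.3 255.7] [290.9 325.1]
419.3 306.9 21 L/R/near/far [225.9 290.3] [356.2 291.4] [291.4 227. ] [290.8 351.6]
420.8 308 11.7 L/R/near/far [258.2 295. ] [330.7 295.6] [294.7 260.3] [294.3 329.4]
420.8 308 21 L/R/near/far [229.4 294.8] [359.5 295.9] [294.9 231.7] [294.1 355.9]
```

To row units: 14 mm is 0.224, 3 mm is 0.048, 0.004 rad / 2 = 0.002.

Call:
shift_gripper --pt "0 0 0.002 0.048 -0.032 0.224 20" --pt "0 0 0 0 0 0.224 20" --pt "0 0 0 0 0 0 20" --pt "0 0 0 0 0 0 20" --lines "1,4"

```text
time: 10.58
tcp_pos: [418.1, 306.5, 163.5]
orientation: [-0.003, 1.0, 0.0, 0.0]
ft_force: [-0.2, 0.5, -1.8]
```

Call:
shift_gripper --pt "0 0 0 0 0 0.08 20" --pt "0 0 0 0 0 0 20" --pt "0 0 0 0 0 0 20" --lines "1,4"

```text
time: 10.95
tcp_pos: [418.0, 306.5, 158.6]
orientation: [-0.003, 1.0, 0.0, 0.0]
ft_force: [0.8, -0.2, -1.1]
```

Call:
shift_gripper --pt "0 0 0 0 0 0.064 20" --pt "0 0 0 0 0 0 20" --pt "0 0 0 0 0 0 20" --lines "1,4"

```text
time: 11.32
tcp_pos: [418.0, 306.4, 154.5]
orientation: [-0.003, 1.0, -0.0, -0.0]
ft_force: [0.3, -1.0, -1.3]
```

```bash
python3 - <<'E'
from h import *
snap("wrist","wF"); snap("scene","sF"); print(arm.sense()["moment"],pose()[0])
a=cv2.resize(load("wF")["color"][150:350,230:410],None,fx=3,fy=3,interpolation=cv2.INTER_CUBIC)
b=cv2.resize(load("sF")["color"][130:250,155:203],None,fx=5,fy=5,interpolation=cv2.INTER_CUBIC)
cv2.imwrite("pics/c5.png",np.hstack([a,b]))
E
```

```text
[-0.03902135  0.01274427 -0.01715622] [418.0064372  306.45687749 154.55008935]
```

To row units: 5 mm is 0.08.

Call:
shift_gripper --pt "0 0 0 0 0 0.08 20" --pt "0 0 0 0 0 0 20" --pt "0 0 0 0 0 0 20" --lines "1,4"

```text
time: 11.8
tcp_pos: [417.8, 306.3, 149.3]
orientation: [-0.003, 1.0, -0.0, -0.0]
ft_force: [-1.0, -0.3, -1.6]
```

Call:
shift_gripper --pt "0 0 0 0 0 0.08 20" --pt "0 0 0 0 0 0 20" --pt "0 0 0 0 0 0 20" --lines "1,4"

```text
time: 12.18
tcp_pos: [417.8, 306.3, 144.3]
orientation: [-0.003, 1.0, -0.0, -0.0]
ft_force: [-2.0, 0.4, -2.4]
```

```bash
python3 - <<'E'
from h import *
snap("wrist","wG"); snap("scene","sG"); print(arm.sense()["moment"],pose()[0])
a=cv2.resize(load("wG")["color"][150:350,230:410],None,fx=3,fy=3,interpolation=cv2.INTER_CUBIC)
b=cv2.resize(load("sG")["color"][130:250,160:204],None,fx=5,fy=5,interpolation=cv2.INTER_CUBIC)
cv2.imwrite("pics/c5.png",np.hstack([a,b]))
E
```

```text
[-0.0421306   0.62861809  0.00579111] [417.86074196 306.35475322 144.32051857]
```

View pics/c5.png

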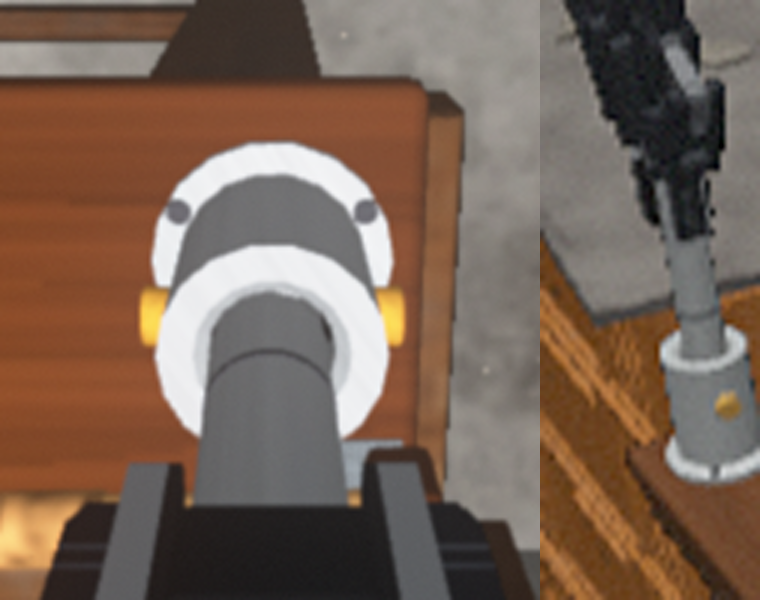

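The tube has entered the socket, with the ring's front arc at (270,350) in the wrist crop and (698,313) in the scene crop, well above the mouth. I'll estimate the ring's height above the mouth next.

```bash
python3 - <<'E'
from h import *
s=load("sG");w=load("wG");t,r=pose()
def front(c,ctr,z,rad):
    d=np.array(c["extrinsics"])[:2,3]-ctr; d/=np.linalg.norm(d); return np.r_[np.array(ctr)+rad*d,z]
for ctr in [(420.3,308),(419,307)]:
  print("mouth",((proj(s,(*ctr,80))-[160,130])*5+[540,0]).round(1), "outer front/back",((proj(s,front(s,ctr,80,21))-[160,130])*5+[540,0]).round(1),((proj(s,front(s,ctr,80,-21))-[160,130])*5+[540,0]).round(1))
  for z in (95,100,103.3,106): print(z,"scene",((proj(s,front(s,ctr,z,11))-[160,130])*5+[540,0]).round(1),"wrist",((proj(w,front(w,ctr,z,11))-[230,150])*3).round(1))
  print("wrist mouth LRnear",[((proj(w,(ctr[0]+a,ctr[1]+b,80))-[230,150])*3).round(1) for a,b in((0,-21),(0,21),(-21,0))])
E
```

```text
mouth [702.4 342.8] outer front/back [706.4 364.9] [698.4 321.3]
95 scene [699.6 327.6] wrist [272.2 329.5]
100 scene [697.9 318.6] wrist [272.2 340.4]
103.3 scene [696.9 312.6] wrist [272.1 347.8]
106 scene [696.  307.7] wrist [272.1 354.1]
wrist mouth LRnear [array([155. , 357.2]), array([389.3, 358.4]), array([272.7, 245.5])]
mouth [700.6 344.5] outer front/back [704.7 366.6] [696.7 323. ]
95 scene [697.8 329.3] wrist [267.  322.1]
100 scene [696.2 320.3] wrist [266.8 332.8]
103.3 scene [695.1 314.3] wrist [266.7 340.1]
106 scene [694.2 309.4] wrist [266.6 346.3]
wrist mouth LRnear [array([149.2, 350.5]), array([383.9, 351.6]), array([267. , 238.3])]
```

Both views put the ring about 24 mm above the mouth, within 1 mm of nominal. I'll push down to TCP z of about 120.5.

Units first: shifts go in shares of 62.5 mm and turns go in shares of 2 rad. So 3 mm is 0.048, 0.7 mm is 0.0112.

Call:
shift_gripper --pt "0 0 0 0.0112 0 0.048 20" --pt "0 0 0 0 0 0.048 20" --pt "0 0 0 0 0 0.048 20" --pt "0 0 0 0 0 0.048 20" --pt "0 0 0 0 0 0 20" --pt "0 0 0 0 0 0 20" --grip_n 110 --lines "1,6"

```text
time: 13.02
tcp_pos: [417.2, 306.5, 132.0]
orientation: [-0.003, 1.0, -0.0, -0.0]
ft_force: [0.1, 1.7, -6.7]
finger_gap: 22.4
gripper_force: 107.8
```

Call:
shift_gripper --pt "0 0 0 0 0 0.048 20" --pt "0 0 0 0 0 0.048 20" --pt "0 0 0 0 0 0.048 20" --pt "0 0 0 0 0 0.0432 20" --pt "0 0 0 0 0 0 20" --pt "0 0 0 0 0 0 20" --lines "1,6"

```text
time: 13.78
tcp_pos: [417.5, 306.7, 121.6]
orientation: [-0.003, 1.0, 0.0, 0.001]
ft_force: [-3.7, 1.0, 7.6]
finger_gap: 22.4
gripper_force: 109.8
```

```bash
python3 - <<'E'
from h import *
print(arm.sense()["moment"],pose()[0])
E
```

```text
[0.17454543 0.74931627 0.0471344 ] [417.54786445 306.71344194 121.62452456]
```

To row units: 1 mm is 0.016.

Call:
shift_gripper --pt "0 0 0 0 0 0.016 20" --pt "0 0 0 0 0 0 20" --pt "0 0 0 0 0 0 20" --lines "1,4"

```text
time: 14.15
tcp_pos: [417.6, 306.8, 121.0]
orientation: [-0.003, 1.0, 0.001, 0.001]
ft_force: [-5.3, 0.6, 11.6]
```

```bash
python3 -c "
from h import *
snap('wrist','wH'); snap('scene','sH')"
```

Call:
shift_gripper --pt "0 0 0 0 0 0 60" --pt "0 0 0 0 0 0 60" --pt "0 0 0 0 0 0 60" --pt "0 0 0 0 0 -0.64 60" --pt "0 0 0 0 0 -0.88 60" --pt "0 0 0 0 0 -0.72 60" --pt "0 0 0 0 0 0 60" --pt "0 0 0 0 0 0 60"

```text
time: 15.25
tcp_pos: [417.1, 306.3, 259.0]
orientation: [-0.003, 1.0, -0.0, -0.0]
ft_force: [0.7, -0.9, -0.0]
finger_gap: 59.7
gripper_force: 0.0
```

```bash
python3 - <<'E'
from h import *
snap("wrist","wI"); snap("scene","sI"); print(pose()[0])
a=cv2.resize(load("wH")["color"][170:330,240:400],None,fx=2.4,fy=2.4,interpolation=cv2.INTER_CUBIC)
b=cv2.resize(load("sI")["color"][130:250,155:235],None,fx=5,fy=5,interpolation=cv2.INTER_CUBIC)
a=cv2.copyMakeBorder(a,0,600-a.shape[0],0,0,0)
cv2.imwrite("pics/c6.png",np.hstack([a,b])); print(a.shape)
E
```

```text
[416.97324451 306.21141288 258.46946742]
(600, 384, 3)
```

View pics/c6.png

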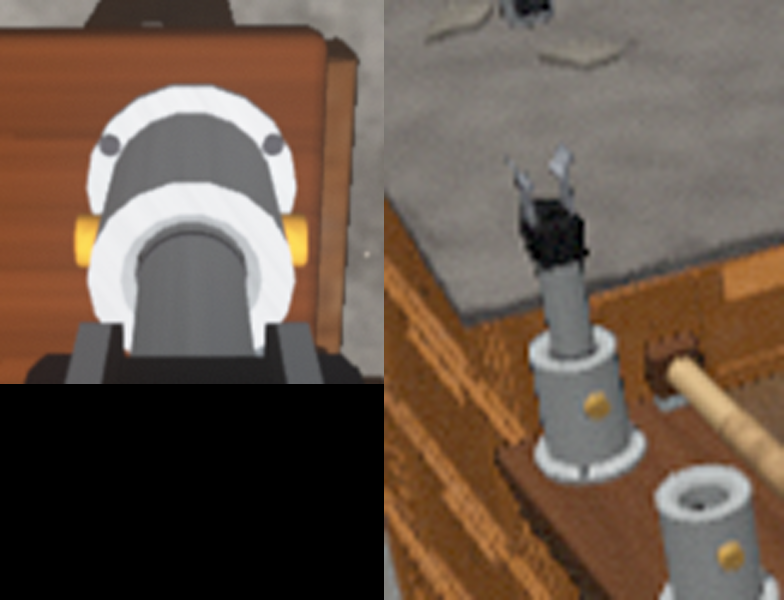

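The ring sits right at the mouth, seen at (190,233) in the wrist crop and at the rim in the scene crop, and post 1 is upright with its clip open across. Post 2 is next; correcting for the learned bias it should be at about (409.3,-255.3) with 7.5° yaw.

To row units: -56 mm is -0.896, 0.8 mm is 0.0128.

Call:
shift_gripper --pt "0 0 0 0.0128 -0.896 0 60" --pt "0 0 0 0.0128 -0.896 0 60" --pt "0 0 0 0.0128 -0.896 0 60" --pt "0 0 0 0.0128 -0.896 0 60" --pt "0 0 0 0.0128 -0.896 0 60" --pt "0 0 0 0.0128 -0.896 0 60" --pt "0 0 0 0.0128 -0.896 0 60" --pt "0 0 0 0.0128 -0.896 0 60" --pt "0 0 0 0.0128 -0.896 0 60" --pt "0 0 0 0.0128 -0.896 0 60" --pt "0 0 0 0 0 0 60" --grip_n 90 --lines "1,2"

```text
time: 16.73
tcp_pos: [411.7, -256.2, 258.2]
```

Call:
shift_gripper --pt "0 0 0.0905 0 0 0 60" --pt "0 0 0.0905 0 0 0 60" --pt "0 0 0.0905 0 0 0 60" --pt "0 0 0.0905 0 0 0 60" --pt "0 0 0.0905 0 0 0 60" --pt "0 0 0.0905 0 0 0 60" --pt "0 0 0.0905 0 0 0 60" --pt "0 0 0.0905 0 0 0 60" --pt "0 0 0 0 0 0 60" --pt "0 0 0 0 0 0 60" --lines "1,3"

```text
time: 17.98
tcp_pos: [412.5, -253.1, 259.5]
orientation: [0.659, 0.753, -0.0, -0.0]
```

```bash
python3 - <<'E'
from h import *
t,r=pose(); print(t.round(2),np.degrees(np.arctan2(r[1,1],r[0,1])),go((409.3,-255.3,91)))
w=load("wH"); 
for z in (76,78,80,82,84): print(z,((proj(w,(420.3-11,308,z))-[240,170])*2.4).round(1))
E
```

```text
[ 412.48 -253.14  259.46] 7.6274877520704285 [ -1.8   -3.36 168.47]
76 [191.3 223.5]
78 [191.3 227.1]
80 [191.3 230.8]
82 [191.2 234.5]
84 [191.2 238.3]
```

To row units: 45 mm is 0.72, 42 mm is 0.672.

Call:
shift_gripper --pt "0 0 0 -0.0288 -0.0528 0.64 60" --pt "0 0 0 0 0 0.72 60" --pt "0 0 0 0 0 0.672 60" --pt "0 0 0 0 0 0.576 60" --pt "0 0 0 0 0 0.08 60" --pt "0 0 0 0 0 0 60" --pt "0 0 0 0 0 0 60" --lines "1,4"

```text
time: 18.85
tcp_pos: [410.0, -256.2, 93.2]
orientation: [0.66, 0.751, 0.0, 0.001]
ft_force: [-0.0, -0.1, 0.5]
```

```bash
python3 -c "
from h import *
print(go((409.3,-255.3,91)))"
```

```text
[ 0.99 -0.62  2.22]
```

To row units: 2 mm is 0.032, 0.9 mm is 0.0144.

Call:
shift_gripper --pt "0 0 0 0.0144 -0.0096 0.032 60" --pt "0 0 0 0 0 0 20" --pt "0 0 0 0 0 0 20" --pt "0 0 0 0 0 0 20" --pt "0 0 0 0 0 0 20" --grip_n 110 --lines "1,6"

```text
time: 19.48
tcp_pos: [408.8, -255.1, 90.1]
orientation: [0.66, 0.751, 0.0, 0.0]
ft_force: [-0.4, 0.6, 6.3]
finger_gap: 22.7
gripper_force: 107.4
```

```bash
python3 -c "
from h import *
print(pose()[0].round(2))"
```

```text
[ 408.83 -255.12   90.07]
```

Call:
shift_gripper --pt "0 0 0 0 0 -0.32 20" --pt "0 0 0 0 0 -0.704 20" --pt "0 0 0 0 0 -0.704 20" --pt "0 0 0 0 0 -0.384 20" --pt "0 0 0 0 0 0 20" --pt "0 0 0 0 0 0 20" --lines "1,6"

```text
time: 20.23
tcp_pos: [408.3, -254.7, 220.4]
orientation: [0.66, 0.751, -0.0, -0.001]
ft_force: [0.5, 0.3, -1.3]
finger_gap: 22.8
gripper_force: 108.4
```

```bash
python3 -c "
from h import *
print(go((420.9,156.7,222)))"
```

```text
[406.43  65.16  -1.15]
```

To row units: 50.8 mm is 0.8128, 8.1 mm is 0.1296.

Call:
shift_gripper --pt "0 0 0 0.8128 0.1296 0 20" --pt "0 0 0 0.8128 0.1296 0 20" --pt "0 0 0 0.8128 0.1296 0 20" --pt "0 0 0 0.8128 0.1296 0 20" --pt "0 0 0 0.8128 0.1296 0 20" --pt "0 0 0 0.8128 0.1296 0 20" --pt "0 0 0 0.8128 0.1296 0 20" --pt "0 0 0 0.8128 0.1296 0 20" --pt "0 0 0 0 0 0 20" --lines "1,2"

```text
time: 21.35
tcp_pos: [420.1, 158.8, 220.2]
```

Call:
shift_gripper --pt "0 0 -0.09 0 0 0 20" --pt "0 0 -0.09 0 0 0 20" --pt "0 0 -0.09 0 0 0 20" --pt "0 0 -0.09 0 0 0 20" --pt "0 0 -0.09 0 0 0 20" --pt "0 0 -0.09 0 0 0 20" --pt "0 0 -0.09 0 0 0 20" --pt "0 0 -0.09 0 0 0 20" --pt "0 0 0 0 0 0.24 20" --pt "0 0 0 0 0 0.24 20" --pt "0 0 0 0 0 0 20" --pt "0 0 0 0 0 0 20" --lines "1,3"

```text
time: 22.85
tcp_pos: [421.0, 156.3, 191.8]
orientation: [0.002, 1.0, -0.0, -0.0]
```

```bash
python3 - <<'E'
from h import *
t,r=pose(); print(t.round(2),np.degrees(np.arctan2(r[1,1],r[0,1])),go((420.9,156.7,191)))
w=snap("wrist","wJ")
b=t[2]-80.1; cr=lambda p:((proj(w,p)-[220,110])*3).round(1)
print("ring front pred",cr((t[0]-11,t[1],b+40)),"L",cr((t[0],t[1]-11,b+40)),"R",cr((t[0],t[1]+11,b+40)))
for x,y in[(421.5,158)]: print("sock",[cr((x+a,y+c,80)) for a,c in((0,-21),(0,21),(-21,0))])
cv2.imwrite("pics/c7.png",cv2.resize(w["color"][110:310,220:420],None,fx=3,fy=3,interpolation=cv2.INTER_CUBIC))
E
```

```text
[420.98 156.34 191.76] 89.79997891143236 [0.08 0.36 0.76]
ring front pred [291.2 455.2] L [222.9 519.8] R [360.4 519.3]
sock [array([204.9, 387.8]), array([399.9, 387. ]), array([301.9, 292.1])]
```

View pics/c7.png

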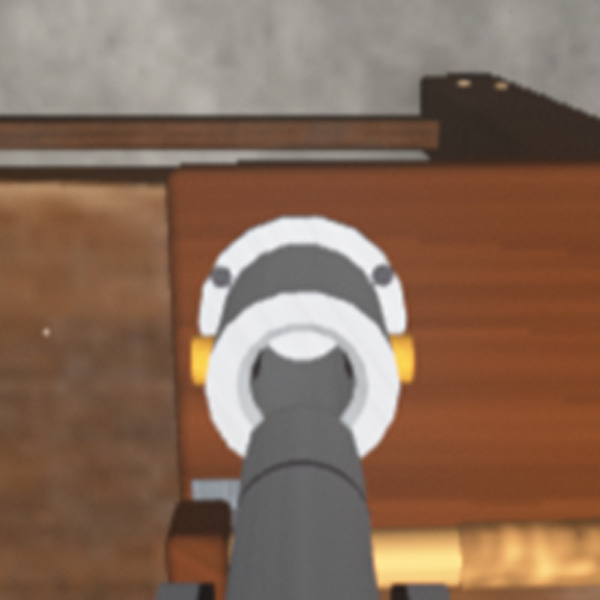

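The tube axis is at x≈303 in the crop and lines up with the mouth at 302.5. Along x it is about 0.8 mm off, so I'll correct that and insert.

To row units: 14 mm is 0.224, 5 mm is 0.08, -0.008 rad / 2 = -0.004.

Call:
shift_gripper --pt "0 0 -0.004 0.0128 0 0.224 20" --pt "0 0 0 0 0 0.224 20" --pt "0 0 0 0 0 0.08 20" --pt "0 0 0 0 0 0 20" --pt "0 0 0 0 0 0 20" --lines "1,4"

```text
time: 23.52
tcp_pos: [420.3, 156.4, 159.1]
orientation: [-0.003, 1.0, 0.0, 0.0]
ft_force: [0.0, 0.3, -1.7]
```

Call:
shift_gripper --pt "0 0 0 0 0 0.08 20" --pt "0 0 0 0 0 0.08 20" --pt "0 0 0 0 0 0.08 20" --pt "0 0 0 0 0 0 20" --pt "0 0 0 0 0 0 20" --lines "1,4"

```text
time: 24.15
tcp_pos: [420.1, 156.4, 143.8]
orientation: [-0.003, 1.0, 0.0, -0.0]
ft_force: [0.7, -0.4, -1.4]
```

```bash
python3 - <<'E'
from h import *
print(arm.sense()["moment"],pose()[0])
E
```

```text
[ 0.02854298 -0.03314    -0.00074902] [420.14642764 156.37603864 143.8285108 ]
```

To row units: 3 mm is 0.048.

Call:
shift_gripper --pt "0 0 0 0 0 0.048 20" --pt "0 0 0 0 0 0.048 20" --pt "0 0 0 0 0 0.048 20" --pt "0 0 0 0 0 0.048 20" --pt "0 0 0 0 0 0 20" --pt "0 0 0 0 0 0 20" --grip_n 110 --lines "1,4"

```text
time: 24.9
tcp_pos: [419.9, 156.3, 131.1]
orientation: [-0.003, 1.0, -0.0, -0.0]
ft_force: [3.4, 0.3, -12.4]
```

Call:
shift_gripper --pt "0 0 0 0 0 0.048 20" --pt "0 0 0 0 0 0.048 20" --pt "0 0 0 0 0 0.048 20" --pt "0 0 0 0 0 0.0544 20" --pt "0 0 0 0 0 0 20" --pt "0 0 0 0 0 0 20" --lines "1,6"

```text
time: 25.65
tcp_pos: [420.4, 156.5, 119.9]
orientation: [-0.003, 1.0, 0.0, 0.0]
ft_force: [-0.3, -0.4, 6.4]
finger_gap: 22.5
gripper_force: 110.3
```

```bash
python3 - <<'E'
from h import *
print(arm.sense()["moment"],pose()[0])
E
```

```text
[-0.02919126  0.09050422 -0.0171305 ] [420.44103189 156.46122424 119.9120272 ]
```

Post 2 went in cleanly at z = 119.9. I'll release it and plan the bar grasp.

To row units: -55 mm is -0.88, -45 mm is -0.72, 0.18 rad / 2 = 0.09.

```bash
python3 -c "
from h import *
snap('wrist','wK')"
```

Call:
shift_gripper --pt "0 0 0 0 0 0 60" --pt "0 0 0 0 0 0 60" --pt "0 0 0 0 0 0 60" --pt "0 0 0 0 0 -0.64 60" --pt "0 0 0 0 0 -0.88 60" --pt "0 0 0 0 0 -0.72 60" --pt "0 0 0.09 0 0 0 60" --pt "0 0 0.09 0 0 0 60" --pt "0 0 0.09 0 0 0 60" --pt "0 0 0.09 0 0 0 60" --pt "0 0 0 0 0 0 60" --lines "1,3"

```text
time: 27.08
tcp_pos: [420.1, 156.3, 259.3]
orientation: [0.349, 0.937, -0.0, -0.0]
```

Call:
shift_gripper --pt "0 0 0.09 0 0 0 60" --pt "0 0 0.09 0 0 0 60" --pt "0 0 0.09 0 0 0 60" --pt "0 0 0.09 0 0 0 60" --pt "0 0 0.045 0 0 0 60" --pt "0 0 0 0 0 0 60" --pt "0 0 0 0 0 0 60" --lines "1,3"

```text
time: 27.95
tcp_pos: [420.1, 156.4, 259.4]
orientation: [0.689, 0.725, -0.0, -0.0]
```

```bash
python3 - <<'E'
from h import *
t,r=pose(); print(t.round(2),np.degrees(np.arctan2(r[1,1],r[0,1])))
B=load("wB"); S=load("scene0")
print("cork mid",onz(B,382.5,223.1,32).round(1),"pot L/R",onz(S,278,185,130).round(0),onz(S,355,185,130).round(0), "bat edge",onz(B,456,265,20).round(0))
print("pot edge in wB",onz(B,515,290,130).round(0))
E
```

```text
[420.09 156.35 259.36] 2.8999763395130396
cork mid [483.8 233.4  32. ] pot L/R [584. 170. 130.] [731.  69. 130.] bat edge [565. 184.  20.]
pot edge in wB [574. 206. 130.]
```

To row units: 50 mm is 0.8, 36.2 mm is 0.5792, 0.017 rad / 2 = 0.0085.

Call:
shift_gripper --pt "0 0 0.0085 0.5792 0.5392 0 60" --pt "0 0 0 0.5792 0.5392 0 60" --pt "0 0 0 0 0 0.8 60" --pt "0 0 0 0 0 0.8 60" --pt "0 0 0 0 0 0.8 60" --pt "0 0 0 0 0 0.8 60" --pt "0 0 0 0 0 0.4 60" --pt "0 0 0 0 0 0 60" --pt "0 0 0 0 0 0 60" --lines "1,4"

```text
time: 29.08
tcp_pos: [485.3, 231.5, 35.6]
orientation: [0.696, 0.718, 0.001, 0.0]
ft_force: [0.3, -0.2, 0.6]
```

```bash
python3 -c "
from h import *
print(go((483.8,232.1,21)))"
```

```text
[ 0.62 -1.54 14.6 ]
```

To row units: 8 mm is 0.128, 5.5 mm is 0.088.

Call:
shift_gripper --pt "0 0 0 0.0096 -0.024 0.128 60" --pt "0 0 0 0 0 0.088 60" --pt "0 0 0 0 0 0 60" --pt "0 0 0 0 0 0 60" --lines "1,4"

```text
time: 29.58
tcp_pos: [483.3, 231.8, 21.0]
orientation: [0.697, 0.717, 0.0, 0.0]
ft_force: [0.2, 0.4, 1.1]
```

Call:
shift_gripper --pt "0 0 0 0 0 0 12" --pt "0 0 0 0 0 0 12" --pt "0 0 0 0 0 0 12" --pt "0 0 0 0 0 0 12" --pt "0 0 0 0 0 0 12" --grip_n 60

```text
time: 30.2
tcp_pos: [483.3, 231.8, 21.2]
orientation: [0.697, 0.717, 0.0, 0.0]
ft_force: [-1.4, -0.6, 6.6]
finger_gap: 16.0
gripper_force: 58.6
```

```bash
python3 -c "
from h import *
t,r=pose();print(t.round(2),np.degrees(np.arctan2(r[1,1],r[0,1])))"
```

```text
[483.34 231.85  21.19] 1.6922563219903612
```

To row units: -50 mm is -0.8, -49 mm is -0.784, 0.024 rad / 2 = 0.012.

Call:
shift_gripper --pt "0 0 0 0 0 -0.16 12" --pt "0 0 0 0 0 -0.64 12" --pt "0 0 0 0 0 -0.72 12" --pt "0 0 0 0 0 -0.8 12" --pt "0 0 0 0 0 -0.784 12" --pt "0 0 0.012 0 0 0 12" --pt "0 0 0 0 0 0 12" --grip_n 90 --lines "1,6"

```text
time: 31.08
tcp_pos: [482.8, 231.6, 214.1]
orientation: [0.705, 0.709, -0.001, -0.0]
ft_force: [-0.2, 0.9, -1.3]
finger_gap: 15.0
gripper_force: 88.1
```

```bash
python3 -c "
from h import *
t,r=pose();print(t.round(2),np.degrees(np.arctan2(r[1,1],r[0,1])),go((420.8,231.7,188)))"
```

```text
[482.75 231.64 214.13] 0.3051158280800531 [  0.4  -61.92  26.2 ]
```

To row units: -31 mm is -0.496, 13 mm is 0.208.

Call:
shift_gripper --pt "0 0 0 0.0032 -0.496 0 12" --pt "0 0 0 0.0032 -0.496 0 12" --pt "0 0 0 0 0 0.208 12" --pt "0 0 0 0 0 0.208 12" --pt "0 0 0 0 0 0 12" --pt "0 0 0 0 0 0 12" --lines "1,3"

```text
time: 31.82
tcp_pos: [421.6, 231.8, 188.7]
orientation: [0.705, 0.709, -0.0, -0.0]
```

```bash
python3 - <<'E'
from h import *
w=snap("wrist","wL"); s=snap("scene","sL"); snap("side","dL")
t,r=pose();print(t.round(2),np.degrees(np.arctan2(r[1,1],r[0,1])),go((420.8,231.7,188)))
a=cv2.resize(w["color"][0:480,240:400],None,fx=1.25,fy=1.25,interpolation=cv2.INTER_CUBIC)
b=cv2.resize(s["color"][120:270,160:270],None,fx=4,fy=4,interpolation=cv2.INTER_CUBIC)
cv2.imwrite("pics/c8.png",np.hstack([a,b])); print(a.shape,b.shape)
E
```

```text
[421.48 231.89 189.11] 0.30736453107301 [-0.18 -0.68  1.11]
(600, 200, 3) (600, 440, 3)
```

View pics/c8.png

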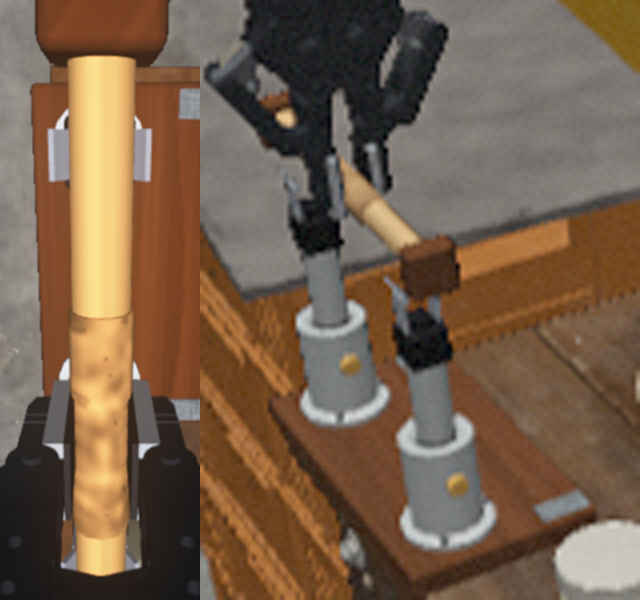

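The wrist view shows post 1's leaves spanning x=48–152 with the bar centred at 100.5, so they are well aligned. In the scene crop both rings are at their mouths. Pressing the bar down now.

To row units: 10 mm is 0.16.

Call:
shift_gripper --pt "0 0 0 0 0 0.16 12" --pt "0 0 0 0 0 0.16 12" --pt "0 0 0 0 0 0 12" --pt "0 0 0 0 0 0 12" --lines "1,4"

```text
time: 32.48
tcp_pos: [421.2, 231.9, 168.9]
orientation: [0.705, 0.709, -0.0, -0.0]
ft_force: [-0.4, 0.4, 0.2]
```

Call:
shift_gripper --pt "0 0 0 0 0 0.032 12" --pt "0 0 0 0 0 0.032 12" --pt "0 0 0 0 0 0 12" --lines "1,4"

```text
time: 32.85
tcp_pos: [421.6, 232.1, 165.5]
orientation: [0.705, 0.709, 0.001, 0.0]
ft_force: [-0.4, 0.9, 4.5]
```

Call:
shift_gripper --pt "0 0 0 0 0 0.032 12" --pt "0 0 0 0 0 0.032 12" --pt "0 0 0 0 0 0 12" --lines "1,4"

```text
time: 33.22
tcp_pos: [421.5, 232.0, 161.4]
orientation: [0.705, 0.709, 0.001, 0.0]
ft_force: [-0.6, 0.8, 4.6]
```

Call:
shift_gripper --pt "0 0 0 0 0 0.032 12" --pt "0 0 0 0 0 0.032 12" --pt "0 0 0 0 0 0 12" --lines "1,4"

```text
time: 33.6
tcp_pos: [420.8, 231.7, 156.0]
orientation: [0.705, 0.709, -0.001, -0.0]
ft_force: [0.1, 0.4, -6.0]
```

To row units: 0.8 mm is 0.0128.

Call:
shift_gripper --pt "0 0 0 0 0 0.0128 12" --pt "0 0 0 0 0 0 12" --pt "0 0 0 0 0 0 12" --lines "1,4"

```text
time: 33.98
tcp_pos: [421.0, 231.8, 155.8]
orientation: [0.705, 0.709, -0.0, -0.0]
ft_force: [-0.3, -0.5, -6.9]
```

Call:
shift_gripper --pt "0 0 0 0 0 0 40" --pt "0 0 0 0 0 0 40" --pt "0 0 0 0 0 0 40" --lines "1,4"

```text
time: 34.35
tcp_pos: [421.4, 232.0, 156.4]
orientation: [0.705, 0.709, 0.0, 0.0]
ft_force: [0.0, -0.3, -0.7]
```

```bash
python3 -c "
from h import *
snap('scene','sM'); snap('side','dM'); c=snap('wrist','wM')"
```

Call:
shift_gripper --pt "0 0 0 0 0 -0.48 40" --pt "0 0 0 0 0 -0.8 40" --pt "0 0 0 0 0 -0.8 60" --pt "0 0 0 0 0 0 60" --pt "0 0 0 0 0 0 60" --lines "1,3"

```text
time: 35.12
tcp_pos: [421.0, 231.8, 285.3]
orientation: [0.705, 0.709, -0.0, -0.0]
```

```bash
python3 - <<'E'
from h import *
w=snap("wrist","wN"); s=snap("scene","sN"); d=snap("side","dN")
for p in [(420.3,306.7,166),(421,156.6,166),(420.3,306.7,80),(421,156.6,80)]: print(proj(s,p).round(1),proj(d,p).round(1))
b=cv2.resize(s["color"][130:280,160:280],None,fx=4,fy=4,interpolation=cv2.INTER_CUBIC)
u,v=proj(d,(420.6,231,120)).astype(int); print(u,v)
a=cv2.resize(d["color"][v-75:v+75,u-39:u+39],None,fx=4,fy=4,interpolation=cv2.INTER_CUBIC)
cv2.imwrite("pics/c9.png",np.hstack([b,a])); print(a.shape,b.shape)
E
```

```text
[186.9 167.2] [217.6 183.9]
[213.6 194.9] [237.2 202.6]
[192.7 198.8] [219.3 210.2]
[218.7 227.9] [238.6 230.3]
227 207
(600, 312, 3) (600, 480, 3)
```

View pics/c9.png

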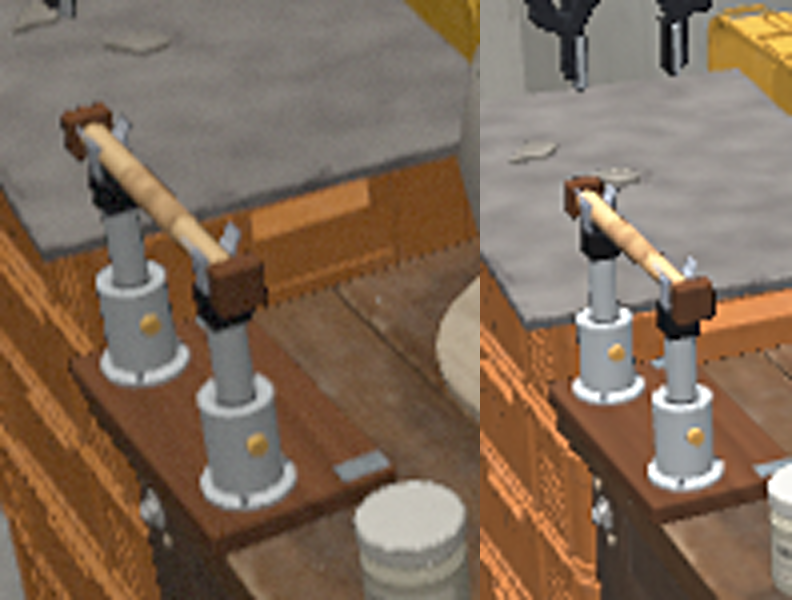

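The bar lies snapped into both clips and both rings are at their mouths. Jars next: I'll check the clearances around the bowl, wheel and mat, then detect the caps with image code.

To row units: -35 mm is -0.56, 0.18 rad / 2 = 0.09.

```bash
python3 - <<'E'
from h import *
S=load("scene0");A=load("wA")
for z in (60,90,110): print(z,"bowl back rim scene",onz(S,457,390,z).round(0),"L",onz(S,407,437,z).round(0),"R",onz(S,509,437,z).round(0)," wA top of rim ellipse",onz(A,363,434,z).round(0),"wallbase",onz(A,362,396,0).round(0),"LR",onz(A,308,470,z).round(0),onz(A,424,470,z).round(0))
E
```

```text
60 bowl back rim scene [ 558. -451.   60.] L [ 436. -472.   60.] R [ 560. -555.   60.]  wA top of rim ellipse [ 482. -494.   60.] wallbase [ 487. -486.    0.] LR [ 415. -550.   60.] [ 561. -550.   60.]
90 bowl back rim scene [ 537. -466.   90.] L [ 421. -487.   90.] R [ 540. -566.   90.]  wA top of rim ellipse [ 479. -466.   90.] wallbase [ 487. -486.    0.] LR [ 416. -518.   90.] [ 551. -518.   90.]
110 bowl back rim scene [ 524. -476.  110.] L [ 411. -496.  110.] R [ 526. -573.  110.]  wA top of rim ellipse [ 476. -447.  110.] wallbase [ 487. -486.    0.] LR [ 417. -496.  110.] [ 545. -496.  110.]
```

Call:
shift_gripper --pt "0 0 0.09 -0.56 0 0 72" --pt "0 0 0.09 -0.56 0 0 72" --pt "0 0 0.09 -0.56 0 0 72" --pt "0 0 0.09 0 0 0 72" --pt "0 0 0.09 0 0 0 72" --pt "0 0 0.09 0 0 0 72" --pt "0 0 0.09 0 0 0 72" --pt "0 0 0.09 0 0 0 72" --pt "0 0 0.065 0 0 0 72" --pt "0 0 0 0 0 0 72" --grip_n 50 --lines "1,3"

```text
time: 36.52
tcp_pos: [403.0, 129.5, 285.5]
orientation: [1.0, 0.004, -0.001, 0.0]
```

```bash
python3 -c "
from h import *
t,r=pose(); print(t.round(2),np.degrees(np.arctan2(r[1,1],r[0,1])),go((560,5,300)),arm.sense()['joint_positions'])"
```

```text
[403.01 129.54 285.46] -89.59129557461802 [156.08 125.66 -14.69] [ 2.24426467e-01 -2.92028125e-02  1.76756704e+00 -3.43838083e-06
  1.40442847e+00  1.78809028e+00]
```

To row units: 39 mm is 0.624, 31.4 mm is 0.5024.

Call:
shift_gripper --pt "0 0 0 0.624 0.5024 -0.0592 72" --pt "0 0 0 0.624 0.5024 -0.0592 72" --pt "0 0 0 0.624 0.5024 -0.0592 72" --pt "0 0 0 0.624 0.5024 -0.0592 72" --pt "0 0 0 0 0 0 72" --pt "0 0 0 0 0 0 72" --pt "0 0 0 0 0 0 72" --lines "1,3"

```text
time: 37.4
tcp_pos: [559.4, 5.7, 301.1]
orientation: [1.0, 0.004, 0.0, -0.0]
```

```bash
cat >> h.py <<'E'
def caps(c,zc=77,box=(380,700,-420,120)):
    g=c["color"].astype(int); m=((g.min(2)>185)&(g.max(2)-g.min(2)<30)).astype(np.uint8)*255
    m=cv2.morphologyEx(m,cv2.MORPH_OPEN,np.ones((5,5),np.uint8)); out=[]
    for k in cv2.findContours(m,cv2.RETR_EXTERNAL,cv2.CHAIN_APPROX_NONE)[0]:
        if cv2.contourArea(k)<800: continue
        k=cv2.convexHull(k)[:,0,:]; P=np.array([onz(c,u,v,zc)[:2] for u,v in k],np.float32)
        (x,y),r=cv2.minEnclosingCircle(P)
        if box[0]<x<box[1] and box[2]<y<box[3]: out.append((round(float(x),1),round(float(y),1),round(float(r),1),k.mean(0).round(0).tolist()))
    return sorted(out)
E
python3 - <<'E'
from h import *
w=snap("wrist","wO"); print(pose()[0].round(1)); print(caps(w)); print("w0",caps(load("wrist0")))
E
```

```text
[559.5   5.7 301.2]
[(454.2, 10.5, 27.4, [315.0, 306.0]), (529.0, -2.3, 27.5, [331.0, 235.0]), (595.1, 3.9, 27.6, [323.0, 163.0])]
w0 [(453.3, 11.3, 27.2, [190.0, 208.0]), (528.2, -1.5, 27.3, [290.0, 226.0]), (594.4, 4.5, 27.3, [378.0, 219.0])]
```

All three caps are found at (454,10.5), (529,-2) and (595,4), each with a radius of about 27.5 mm. I'll pick the far jar first.

To row units: 50 mm is 0.8, 1.7 mm is 0.0272.

Call:
shift_gripper --pt "0 0 0 0.56 0.0272 0.32 72" --pt "0 0 0 0 0 0.8 72" --pt "0 0 0 0 0 0.8 72" --pt "0 0 0 0 0 0.8 72" --pt "0 0 0 0 0 0.8 72" --pt "0 0 0 0 0 0.72 72" --pt "0 0 0 0 0 0 72" --pt "0 0 0 0 0 0 72" --lines "1,4"

```text
time: 38.45
tcp_pos: [595.9, 3.7, 38.1]
orientation: [1.0, 0.003, 0.001, 0.0]
ft_force: [0.8, 0.7, 0.7]
```

Call:
shift_gripper --pt "0 0 0 0 0 0 45" --pt "0 0 0 0 0 0 45" --pt "0 0 0 0 0 0 45" --pt "0 0 0 0 0 0 45" --pt "0 0 0 0 0 0 45" --grip_n 50

```text
time: 39.08
tcp_pos: [596.3, 3.5, 38.6]
orientation: [1.0, 0.003, 0.002, 0.0]
ft_force: [-1.7, 1.5, 7.9]
finger_gap: 56.8
gripper_force: 51.9
```

To row units: -54 mm is -0.864, -53 mm is -0.848.

Call:
shift_gripper --pt "0 0 0 0 0 -0.32 45" --pt "0 0 0 0 0 -0.848 45" --pt "0 0 0 0 0 -0.848 45" --pt "0 0 0 0 0 -0.864 45" --pt "0 0 0 0 0 0 45" --lines "1,6"

```text
time: 39.7
tcp_pos: [596.3, 3.4, 222.5]
orientation: [1.0, 0.003, 0.005, 0.0]
ft_force: [0.4, -0.1, -2.3]
finger_gap: 56.6
gripper_force: 54.0
```

Call:
shift_gripper --pt "0 0 0 0.016 0.808 0 45" --pt "0 0 0 0.016 0.808 0 45" --pt "0 0 0 0.016 0.808 0 45" --pt "0 0 0 0.016 0.808 0 45" --pt "0 0 0 0.016 0.808 0 45" --pt "0 0 0 0.016 0.808 0 45" --pt "0 0 0 0.016 0.808 0 45" --pt "0 0 0 0 0 0 45" --pt "0 0 0 0 0 0 45" --pt "0 0 0 0 0 0 45" --lines "1,5"

```text
time: 40.95
tcp_pos: [604.4, -348.8, 216.3]
orientation: [1.0, 0.004, 0.0, -0.0]
ft_force: [1.1, 0.4, -1.9]
finger_gap: 56.7
```

```bash
python3 -c "
from h import *
t,r=pose(); print(np.degrees(np.arctan2(r[1,1],r[0,1])),go((602.5,-349.5,42)),arm.sense()['joint_positions'])"
```

```text
-89.56621688466639 [ -1.93   0.68 174.28] [-5.75930098e-01  6.53914514e-01  1.04286994e+00  9.39183165e-05
  1.44472730e+00  9.87283482e-01]
```

To row units: 45 mm is 0.72, 40 mm is 0.64.

Call:
shift_gripper --pt "0 0 0 -0.0304 0.0112 0.64 45" --pt "0 0 0 0 0 0.72 45" --pt "0 0 0 0 0 0.72 45" --pt "0 0 0 0 0 0.48 45" --pt "0 0 0 0 0 0.16 45" --pt "0 0 0 0 0 0 45" --pt "0 0 0 0 0 0 45" --pt "0 0 0 0 0 0 45" --lines "1,5"

```text
time: 41.95
tcp_pos: [602.7, -350.9, 47.3]
orientation: [1.0, 0.003, 0.001, 0.001]
ft_force: [-0.0, -1.0, -1.0]
finger_gap: 56.8
```

To row units: 4 mm is 0.064, 1.5 mm is 0.024.

Call:
shift_gripper --pt "0 0 0 0 -0.016 0.064 45" --pt "0 0 0 0 0 0.024 45" --pt "0 0 0 0 0 0 45" --pt "0 0 0 0 0 0 45" --lines "1,4"

```text
time: 42.45
tcp_pos: [602.3, -349.6, 40.6]
orientation: [1.0, 0.003, 0.0, -0.0]
ft_force: [-0.8, 1.0, 0.9]
```

Call:
shift_gripper --pt "0 0 0 0 0 0 72" --pt "0 0 0 0 0 0 72" --pt "0 0 0 0 0 0 72" --pt "0 0 0 0 0 -0.64 72" --pt "0 0 0 0 0 -0.8 72" --pt "0 0 0 0 0 -0.8 72" --pt "0 0 0 0 0 -0.8 72" --pt "0 0 0 0 0 -0.8 72" --pt "0 0 0 0 0 0 72" --pt "0 0 0 0 0 0 72" --lines "1,2"

```text
time: 43.7
tcp_pos: [602.1, -349.6, 279.5]
```

```bash
python3 - <<'E'
from h import *
w=snap("wrist","wP"); print(pose()[0].round(1)); print(caps(w,79)); print(go((529,-2.3,300)))
E
```

```text
[ 602.  -349.5  278.8]
[(601.6, -349.4, 27.2, [321.0, 207.0])]
[ -70.89 -347.71  -20.61]
```

To row units: -49.6 mm is -0.7936, -10.3 mm is -0.1648.

Call:
shift_gripper --pt "0 0 0 -0.1648 -0.7936 -0.032 72" --pt "0 0 0 -0.1648 -0.7936 -0.032 72" --pt "0 0 0 -0.1648 -0.7936 -0.032 72" --pt "0 0 0 -0.1648 -0.7936 -0.032 72" --pt "0 0 0 -0.1648 -0.7936 -0.032 72" --pt "0 0 0 -0.1648 -0.7936 -0.032 72" --pt "0 0 0 -0.1648 -0.7936 -0.032 72" --pt "0 0 0 0 0 0 72" --pt "0 0 0 0 0 0 72" --pt "0 0 0 0 0 0 72" --lines "1,2"

```text
time: 45.0
tcp_pos: [528.1, -3.9, 293.8]
```

```bash
python3 - <<'E'
from h import *
w=snap("wrist","wQ"); print(pose()[0].round(1)); print(caps(w)); print(go((528.3,-2.3,37)))
E
```

```text
[528.1  -3.9 293.9]
[(454.1, 10.4, 27.6, [306.0, 280.0]), (528.8, -2.3, 27.6, [320.0, 203.0])]
[  0.45  -1.55 256.88]
```

To row units: 54 mm is 0.864, 50 mm is 0.8.

Call:
shift_gripper --pt "0 0 0 0.0064 -0.024 0.8 72" --pt "0 0 0 0 0 0.8 72" --pt "0 0 0 0 0 0.8 72" --pt "0 0 0 0 0 0.8 72" --pt "0 0 0 0 0 0.864 72" --pt "0 0 0 0 0 0 72" --pt "0 0 0 0 0 0 72" --lines "1,4"

```text
time: 45.92
tcp_pos: [529.4, -1.9, 42.3]
orientation: [1.0, 0.003, 0.001, 0.0]
ft_force: [-0.4, 0.2, 0.9]
```

Call:
shift_gripper --pt "0 0 0 0 0 0 45" --pt "0 0 0 0 0 0 45" --pt "0 0 0 0 0 0 45" --pt "0 0 0 0 0 0 45" --pt "0 0 0 0 0 0 45" --grip_n 50

```text
time: 46.55
tcp_pos: [529.9, -1.7, 43.1]
orientation: [1.0, 0.003, 0.002, 0.0]
ft_force: [-0.6, -0.9, 7.1]
finger_gap: 56.6
gripper_force: 51.6
```

Call:
shift_gripper --pt "0 0 0 0 0 -0.32 45" --pt "0 0 0 0 0 -0.848 45" --pt "0 0 0 0 0 -0.848 45" --pt "0 0 0 0 0 -0.864 45" --pt "0 0 0 0 0 0 45" --pt "0 0 0 0 0 0 45" --lines "1,6"

```text
time: 47.3
tcp_pos: [528.1, -1.4, 220.7]
orientation: [1.0, 0.003, 0.0, 0.0]
ft_force: [0.1, -0.6, -2.0]
finger_gap: 56.4
gripper_force: 54.1
```

```bash
python3 -c "
from h import *
print(go((521.8,-346.9,218)))"
```

```text
[ -8.46 345.43   2.7 ]
```

To row units: 49.4 mm is 0.7904, -0.7 mm is -0.0112.

Call:
shift_gripper --pt "0 0 0 -0.0112 0.7904 0 45" --pt "0 0 0 -0.0112 0.7904 0 45" --pt "0 0 0 -0.0112 0.7904 0 45" --pt "0 0 0 -0.0112 0.7904 0 45" --pt "0 0 0 -0.0112 0.7904 0 45" --pt "0 0 0 -0.0112 0.7904 0 45" --pt "0 0 0 -0.0112 0.7904 0 45" --pt "0 0 0 0 0 0 45" --pt "0 0 0 0 0 0 45" --pt "0 0 0 0 0 0 45" --lines "1,5"

```text
time: 48.55
tcp_pos: [525.8, -346.2, 220.2]
orientation: [1.0, 0.004, -0.0, -0.0]
ft_force: [0.2, -0.4, -0.6]
finger_gap: 56.7
```

Call:
shift_gripper --pt "0 0 0 0 0 0.64 45" --pt "0 0 0 0 0 0.72 45" --pt "0 0 0 0 0 0.72 45" --pt "0 0 0 0 0 0.512 45" --pt "0 0 0 0 0 0 45" --pt "0 0 0 0 0 0 45" --pt "0 0 0 0 0 0 45" --lines "1,5"

```text
time: 49.42
tcp_pos: [526.4, -347.6, 60.3]
orientation: [1.0, 0.003, 0.001, 0.001]
ft_force: [-0.1, 0.0, -1.7]
finger_gap: 56.7
```

```bash
python3 -c "
from h import *
print(go((522.7,-346.9,45)))"
```

```text
[-3.74 -0.7  15.31]
```

To row units: 9 mm is 0.144, -3.5 mm is -0.056.

Call:
shift_gripper --pt "0 0 0 -0.056 -0.008 0.144 45" --pt "0 0 0 0 0 0.08 45" --pt "0 0 0 0 0 0 45" --pt "0 0 0 0 0 0 45" --pt "0 0 0 0 0 0 45" --lines "1,4"

```text
time: 50.05
tcp_pos: [522.4, -346.9, 45.1]
orientation: [1.0, 0.003, 0.0, 0.0]
ft_force: [-2.6, 2.4, 7.1]
```

```bash
python3 -c "
from h import *
print(go((522.7,-346.9,45)))"
```

```text
[0.34 0.05 0.12]
```

To row units: -50 mm is -0.8, -40 mm is -0.64.

Call:
shift_gripper --pt "0 0 0 0 0 0 72" --pt "0 0 0 0 0 0 72" --pt "0 0 0 0 0 0 72" --pt "0 0 0 0 0 -0.64 72" --pt "0 0 0 0 0 -0.8 72" --pt "0 0 0 0 0 -0.8 72" --pt "0 0 0 0 0 -0.8 72" --pt "0 0 0 0 0 -0.8 72" --pt "0 0 0 0 0 0 72" --pt "0 0 0 0 0 0 72" --lines "1,2"

```text
time: 51.3
tcp_pos: [522.0, -346.7, 283.5]
```

```bash
python3 - <<'E'
from h import *
w=snap("wrist","wR"); print(caps(w,79)); print(go((453.4,10.4,290)))
E
```

```text
[(521.5, -347.5, 27.0, [324.0, 207.0]), (601.0, -349.5, 27.0, [328.0, 108.0])]
[ -66.28 -357.45   -6.46]
```

To row units: -51 mm is -0.816, -9.5 mm is -0.152.

Call:
shift_gripper --pt "0 0 0 -0.152 -0.816 -0.016 72" --pt "0 0 0 -0.152 -0.816 -0.016 72" --pt "0 0 0 -0.152 -0.816 -0.016 72" --pt "0 0 0 -0.152 -0.816 -0.016 72" --pt "0 0 0 -0.152 -0.816 -0.016 72" --pt "0 0 0 -0.152 -0.816 -0.016 72" --pt "0 0 0 -0.152 -0.816 -0.016 72" --pt "0 0 0 0 0 0 72" --pt "0 0 0 0 0 0 72" --pt "0 0 0 0 0 0 72" --lines "1,2"

```text
time: 52.6
tcp_pos: [453.5, 8.9, 290.9]
```

```bash
python3 - <<'E'
from h import *
w=snap("wrist","wS"); print(pose()[0].round(1)); print(caps(w)); print(go((453.4,10.4,40)))
E
```

```text
[453.5   8.9 291. ]
[(434.9, -16.0, 27.7, [350.0, 222.0])]
[ 6.00e-02 -1.49e+00  2.51e+02]
```

The third jar was knocked aside and now stands at (434.9,-16), still upright going by its cap radius of 27.7 mm. I'll pick it from there.

Units first: shifts go in shares of 62.5 mm and turns go in shares of 2 rad. So 50 mm is 0.8, 40 mm is 0.64.

Call:
shift_gripper --pt "0 0 0 -0.304 0.4 0.64 72" --pt "0 0 0 0 0 0.8 72" --pt "0 0 0 0 0 0.8 72" --pt "0 0 0 0 0 0.8 72" --pt "0 0 0 0 0 0.8 72" --pt "0 0 0 0 0 0.128 72" --pt "0 0 0 0 0 0 72" --pt "0 0 0 0 0 0 72" --lines "1,4"

```text
time: 53.65
tcp_pos: [435.6, -15.6, 45.1]
orientation: [1.0, 0.003, 0.001, 0.0]
ft_force: [0.4, 0.5, 0.3]
```

```bash
python3 -c "
from h import *
print(go((434.1,-16,41)))"
```

```text
[-1.56  0.41  4.11]
```

Call:
shift_gripper --pt "0 0 0 0 0 0 45" --pt "0 0 0 0 0 0 45" --pt "0 0 0 0 0 0 45" --pt "0 0 0 0 0 0 45" --pt "0 0 0 0 0 0 45" --grip_n 50

```text
time: 54.28
tcp_pos: [435.7, -15.5, 45.0]
orientation: [1.0, 0.003, 0.002, 0.0]
ft_force: [0.2, -1.9, 10.1]
finger_gap: 56.7
gripper_force: 51.0
```

Call:
shift_gripper --pt "0 0 0 0 0 -0.32 45" --pt "0 0 0 0 0 -0.848 45" --pt "0 0 0 0 0 -0.848 45" --pt "0 0 0 0 0 -0.864 45" --pt "0 0 0 0 0 0 45" --pt "0 0 0 0 0 0 45" --lines "1,6"

```text
time: 55.02
tcp_pos: [434.2, -15.3, 222.9]
orientation: [1.0, 0.003, -0.0, -0.0]
ft_force: [-0.1, 0.5, -1.4]
finger_gap: 56.7
gripper_force: 54.2
```

```bash
python3 -c "
from h import *
print(go((443,-344.2,218)))"
```

```text
[  6.77 328.99   4.87]
```

To row units: 47 mm is 0.752, 1 mm is 0.016.

Call:
shift_gripper --pt "0 0 0 0.016 0.752 0 45" --pt "0 0 0 0.016 0.752 0 45" --pt "0 0 0 0.016 0.752 0 45" --pt "0 0 0 0.016 0.752 0 45" --pt "0 0 0 0.016 0.752 0 45" --pt "0 0 0 0.016 0.752 0 45" --pt "0 0 0 0.016 0.752 0 45" --pt "0 0 0 0 0 0 45" --pt "0 0 0 0 0 0 45" --pt "0 0 0 0 0 0 45" --lines "1,5"

```text
time: 56.28
tcp_pos: [443.7, -343.3, 223.0]
orientation: [1.0, 0.004, -0.0, -0.0]
ft_force: [0.3, 0.5, -1.2]
finger_gap: 56.3
```

Call:
shift_gripper --pt "0 0 0 0 0 0.64 45" --pt "0 0 0 0 0 0.72 45" --pt "0 0 0 0 0 0.72 45" --pt "0 0 0 0 0 0.512 45" --pt "0 0 0 0 0 0 45" --pt "0 0 0 0 0 0 45" --pt "0 0 0 0 0 0 45" --lines "1,5"

```text
time: 57.15
tcp_pos: [444.3, -344.6, 63.1]
orientation: [1.0, 0.003, 0.001, 0.001]
ft_force: [0.0, -0.0, -1.5]
finger_gap: 56.4
```

```bash
python3 -c "
from h import *
print(go((442.5,-344.2,47)))"
```

```text
[-1.83 -0.46 16.08]
```

To row units: 9 mm is 0.144, 6 mm is 0.096.

Call:
shift_gripper --pt "0 0 0 -0.0288 -0.008 0.144 45" --pt "0 0 0 0 0 0.096 45" --pt "0 0 0 0 0 0.008 45" --pt "0 0 0 0 0 0 45" --pt "0 0 0 0 0 0 45" --lines "1,4"

```text
time: 57.78
tcp_pos: [442.1, -344.5, 46.4]
orientation: [1.0, 0.003, 0.001, 0.001]
ft_force: [-1.3, -3.3, 5.2]
```

Call:
shift_gripper --pt "0 0 0 0 0 0 72" --pt "0 0 0 0 0 0 72" --pt "0 0 0 0 0 0 72" --pt "0 0 0 0 0 -0.64 72" --pt "0 0 0 0 0 -0.8 72" --pt "0 0 0 0 0 -0.8 72" --pt "0 0 0 0 0 -0.8 72" --pt "0 0 0 0 0 -0.8 72" --pt "0 0 0 0 0 0 72" --pt "0 0 0 0 0 0 72" --lines "1,2"

```text
time: 59.02
tcp_pos: [441.7, -343.6, 284.9]
```

```bash
python3 - <<'E'
from h import *
w=snap("wrist","wT"); print(caps(w,79))
s=snap("scene","sT"); d=snap("side","dT")
b=cv2.resize(s["color"][130:430,160:480],None,fx=2,fy=2,interpolation=cv2.INTER_CUBIC); cv2.imwrite("pics/c10.png",b)
# change in the hand rest between the release and now
r=lambda c:c["color"][140:260,165:250].astype(int)
print(abs(r(s)-r(load("sN"))).mean(), abs(r(s)-r(load("sN"))).max())
E
```

```text
[(441.0, -344.1, 27.2, [325.0, 207.0]), (521.0, -347.5, 27.2, [328.0, 110.0]), (596.3, -349.7, 26.2, [333.0, 22.0])]
8.530849673202614 121
```

View pics/c10.png

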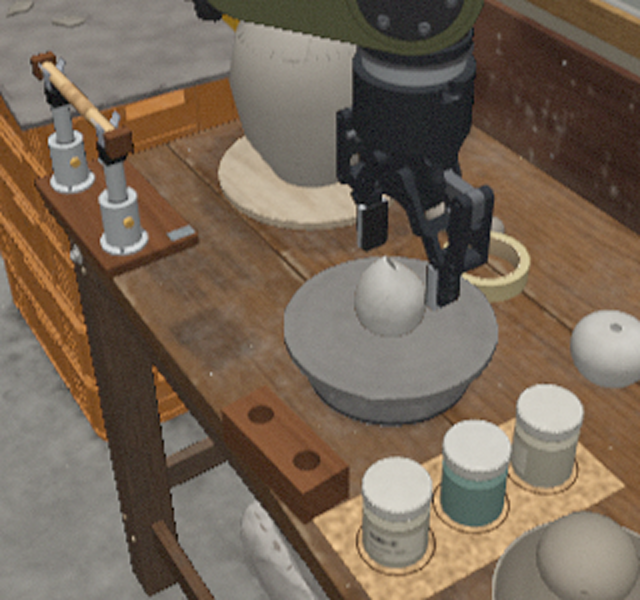

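All three jars stand centred in their rings and the rest is assembled. One last numeric check of the hand rest before I hand in.

```bash
python3 - <<'E'
from h import *
for n,a,b,q in (("scene","sN","sT",(140,260,165,250)),("side","dN","dT",(165,255,205,262)),("scene","sL","sT",(185,245,185,235))):
    f=lambda k:cv2.cvtColor(load(k)["color"],cv2.COLOR_BGR2GRAY)
    B=f(b)[q[0]:q[1],q[2]:q[3]]; A=f(a)[q[0]-5:q[1]+5,q[2]-5:q[3]+5]
    m=cv2.matchTemplate(A,B,cv2.TM_CCOEFF_NORMED); print(n,a,b,cv2.minMaxLoc(m)[1],np.array(cv2.minMaxLoc(m)[3])-5)
s=arm.sense(); print(s["time"],s["gripper_force"],s["ft_force"]); print(arm.job_done())
E
```

```text
scene sN sT 0.9936408400535583 [0 0]
side dN dT 0.9838606119155884 [0 0]
scene sL sT 0.8100435137748718 [0 0]
59.175 0.0 [ 0.29553998 -0.21822954  0.0891657 ]
the job is handed in; nothing more can be done
None
```

I handed the job in after 59 s of the 210 s: both posts are at their rings in the sockets, the bar is snapped into both clips and all three jars stand in the mat rings; hand-in returned no verdict, so this rests on my last pictures and measurements.

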